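# Charge the bench ball mill, free its fastener and hold the cover down on the seal

## Task

Charge the ball mill: tip all five steel balls from the metal scoop through the funnel into the clear jar, and turn the red quarter-turn fastener until its wing lies in line with the two red marks, so that the slot of the blue cover can pass over it. Then put the cover on its seat inside the dark frame with the slot over the fastener, and press it by its handle until it lies flat and fully home, squeezing the rubber seal. Finish still holding the cover pressed down by its handle, so that a colleague can give the fastener its locking turn; leave the stain bottle, the specimen cup and the timer where they are.

Things in the scene. Friction and masses are not known exactly. Their poses are not given: they have to be found in the camera images.
- mill: Bench ball mill, a fixed white box with an aluminium deck, 134 mm (its x) by 204 mm (its y); origin at the centre of its underside, z up, front (display, bay with the clear jar) on -x; turned by up to 0.25 rad. It stands on a 3 mm mat; deck 115 mm above its origin. On it a dark frame, 6 mm high and 4 mm thick, encloses the cover's seat, 102 mm (x) by 162 mm (y), centred over the origin.
- mill_funnel (a point): Centre of the steel funnel mouth at deck height, 32 mm from the mill's origin along its +y. Mouth 66 mm wide, narrowing to 31 mm 40 mm below, where the clear jar begins (32 mm inside diameter, mouth 76 mm and floor 33 mm above the mill's origin). A black rubber seal ring (72 mm inside, 89 mm outside diameter) stands round the mouth, 5 mm above the deck.
- mill_seat (a point): Centre of the seat inside the frame, at deck height (118 mm above the counter), directly over the mill's origin; the cover's origin belongs here, with the cover's axes along the mill's.
- gasket (a joint): How far the black rubber seal is squeezed down, m: 0 free, 0.005 fully down, level with the deck. It springs back: about 2 N starts it, 10 N in all (cover's weight of 2 N included) takes it to 0.005, where the cover lies on the deck.
- fastener (a joint): Angle of the red quarter-turn fastener, rad: 0 = wing along the mill's y (locked), 1.571 = wing along the mill's x, in line with the two red marks on the deck and with the cover's slot (a stop at either end). It grows anticlockwise seen from above, starts at 0.1 to 0.7, turns stiffly (0.04 N m) and stays where it is left.
- fastener_grip (a point): Point on the fastener's upright axis, 18 mm above the deck, 50 mm from the mill's origin along -y. The red wing is 29 mm long and 11 mm thick, 8 to 22 mm above the deck, with a smaller top (24.5 x 7.5 mm) to 27.5 mm and a round 10 mm neck below. Grip it across its thickness. Axes turn with the wing: y along it, x across it, z up.
- cover: Blue cover plate, loose, 96 mm (its x) by 156 mm (its y) by 6 mm, 0.2 kg (may vary); origin at the centre of its underside, z up; starts flat on the counter. It has an oblong slot, 35 mm along x by 17 mm along y. Seated, its axes point along the mill's (not half turned).
- cover_slot (a point): Centre of the slot at the cover's underside, 50 mm from the origin along -y.
- cover_handle (a point): Grip point on the cover's black bar handle, 26 mm above the cover's underside and 32 mm from the origin along +y. The bar is 46 mm long along the cover's x, 14 mm thick along y and rises from the plate's top (6 mm) to 32 mm above the underside. It stands over the funnel when the cover is seated.
- scoop: Open metal weighing scoop, loose, 0.09 kg, 48 mm wide (its y), 26 mm high (spout cheeks 41), walls and floor 3 mm; origin at the underside; parallel walls from x = -22 to +38 mm (closed back). From x = -22 to -61 mm the floor ramps up 25 degrees to the open pouring lip at x = -61 mm, 20 mm up, 35 mm wide. Grip it across the parallel walls. Tipped lip down by 55 degrees or more it empties.
- ball_0_center (a point): Centre of a loose steel grinding ball, 14 mm in diameter, 11 g; starts lying on the scoop's floor.
- ball_1_center (a point): Centre of a loose steel grinding ball, 14 mm in diameter, 11 g; starts lying on the scoop's floor.
- ball_2_center (a point): Centre of a loose steel grinding ball, 14 mm in diameter, 11 g; starts lying on the scoop's floor.
- ball_3_center (a point): Centre of a loose steel grinding ball, 14 mm in diameter, 11 g; starts lying on the scoop's floor.
- ball_4_center (a point): Centre of a loose steel grinding ball, 14 mm in diameter, 11 g; starts lying on the scoop's floor.
- stain_bottle: Stain dropper bottle, purple label and black dropper cap, 38 mm wide, 96 mm high; origin at the centre of its underside; a bystander, to be left where it stands.
- specimen_cup: Specimen cup with a yellow lid, 69 mm wide, 68 mm high; origin at the centre of its underside; a bystander, to be left where it stands.
- timer: Flat white bench timer, 66 x 66 x 16 mm; origin at the centre of its underside; a bystander, to be left where it stands.
Not all that is in view belongs to the job. Leave any turquoise or yellow look-alike of the scoop alone. Several things have the shape of the cover; the one meant has the colours described above.

How it is judged:
By the outcome, as a careful person would: the job done as asked, in the order asked, and still so for the second after the job is handed in, while the arm keeps its last pose, push and grip.
It also fails if it takes over 72 s, if anything falls off the work surface, if the arm or the gripper's body presses on something with over 40 N, if the wrist force passes 120 N, or if a joint passes its speed limit or range.

## Robot

A 6-joint arm with a two-finger parallel gripper is mounted at the origin on a cart in front of the work surface, level with it; the furniture and walls round the work are solid. World frame = base frame: x ahead of the robot, y to its left, z up, the work surface at z = 0. Lengths are in m, angles in rad, forces in N, time in s.
With the tool pointing down it reaches from about 0.425 to 0.95 m from the base axis. Payload 3.5 kg.
Tool frame: the origin (TCP) lies at the very end of the fingers, on their centre line; the grasp point (between the pads) lies 19 mm behind it; z points along the fingers, y is the line along which they close (so a half turn about z gives the same grasp; the last joint's range is limited). The gripper opens to 85 mm and grips with 20 to 120 N. Pads are 22 mm wide; open, the fingers measure 114 mm over their backs; the gripper's body (76 mm by 85 mm) begins 54 mm behind the grasp point. The pads swing forward as they close: fully open they stand 13 mm farther back than shut.
Start: joints at [-1.283, 0.286, 1.577, -0, 1.279, -0.15], TCP at [0.286, -0.611, 0.231] pointing down, gripper open.
Joint ranges: [-2.77, 2.77], [-0.9, 2.22], [0.21, 2.48], [-1.53, 4.67], [0.24, 2.81], [-2.84, 2.84]. Speed limits (rad/s): [2.79, 2.79, 3.14, 3.14, 3.14, 3.14].

## Interface

Orientations are given as a unit quaternion [x, y, z, w].
In Python, from workcell import ctrl gives the robot as it stands. The module is installed in compiled form; this text tells all that it offers.
- The arm moves only by the tool play_rows, never from a script. Its argument "motion" is a list of rows, each an object of numbers: "claw": the opening, from 0 (shut) to 1 (fully open); "tx", "ty", "tz": the shift along the tool's x, y, z in units of 40 mm (1.0 is 40 mm); "wx", "wy", "wz": the turn, a rotation vector about the tool's x, y, z in units of 6 degrees (1.0 is 6 degrees). A call has exactly 5 rows; each row shifts and turns the commanded pose from where the row before left it, along the tool's axes as they then stand; what a row does not reach is not made up. A row lasts 1/8 s, in which the tool goes at most 62.5 mm and 10.7 degrees, less where a joint would pass 70% of its speed; a pose out of reach is approached as far as the arm can. A call is refused whole if a number of a shift passes 1 or a number of a turn 1, either way. A call with a gripper value outside its range is refused whole. The fingers move at their own pace and stop on an object; the grip force is fixed at half the most. Time passes only in rows, so rows that do not move let the fingers close, or fill a call up. It gives the time, the measured TCP pose, the force, the opening and the grip force at its end, in the units of the state.
- ctrl.sense(): the state, without advancing time (a new reading comes with each control period).
- ctrl.grab_frame(name): name is "scene" or "top" or "wrist"; returns (picture, depth): 480x640x3 uint8, red, green, blue; 480x640 float32, m along the optical axis (not along the pixel's ray), 0 where there is no reading.
- ctrl.get_calibration(name): a dict with "fov_y" (degrees; the focal length in pixels is half the picture's height over the tangent of half this angle, whatever the lens; pixels are square), "cx", "cy" (the principal point, pixels), "xyz" and "orientation" of the camera in the world; the wrist camera has in their place "hand_eye" (4x4, takes a point from camera to tool coordinates, whose origin is the TCP and whose axes are the flange's). Camera axes: x right, y up, looking along -z (the intrinsics and any distortion apply to the point x, -y, -z); pixel columns grow to the right and rows downward; lengths in m; the calibration is good to about 2 mm. A picture is of the moment at which its call begins: read the wrist's pose just before it. get_calibration takes no time and is no camera call.
- ctrl.finish_job(): hands the job in; it is judged then, once.
Trained networks look in the newest picture that a camera, given by its name, has taken for a name from the list of things; names that differ only in an ending like _2 or _b are one class to them, and where a whole thing is asked for, a point or a joint stands for the part that bears it (a point fixed in the world has none). Each returns a list of dicts, best first, with "score" (0 to 1); they miss things now and then, are a little off and sometimes report something else, mostly with a low value. They report only what shows in the picture. A call takes as long as a camera call. They do not tell look-alikes from the thing itself.
- ctrl.trace(camera, target): "region" (480x640 bool, what is visible of it) and "box" ([left, top, width, height] in pixels, round what is visible of it).
The state is a dict: "clock": time; "q": joint angles; "qd": joint speeds; "joint_torque": joint torques, N m; "position": TCP position; "tcp_rot": TCP orientation; "wrist_force": force on the tool from outside, world axes, zero at the start; "moment": the same for the moment, N m; "grip_width": finger opening in m; "gripper_force": force on a finger pad.
Only numpy, scipy, OpenCV 4.12 (cv2) and the standard library are available. Lean on these libraries where they do the work, as an engineer would, in place of code of your own. Each camera call takes 0.05 s, during which the arm holds its last target. There are 200 camera calls.

## Working session

There is one attempt and no reset: what is moved stays moved. The work goes in short steps, Python scripts to look and compute and a tool call to move; the robot and the scene stay as the last step left them, time stands still between calls to the robot, and variables do not carry over. Pictures are saved under pics/ and viewed, at most 10 in all, crops included, and the job is handed in when it is done.

Besides the shell and the picture viewer there is one more tool, called after "Request:" as name([rows], argument=value, ...), one row to a line, values as JSON. play_rows: Moves the arm, as the interface text tells. Its arguments: {"type":"object","properties":{"motion":{"type":"array","items":{"type":"object","properties":{"claw":{"type":"number"},"tx":{"type":"number"},"ty":{"type":"number"},"tz":{"type":"number"},"wx":{"type":"number"},"wy":{"type":"number"},"wz":{"type":"number"}}}}},"required":["motion"]}

```bash
mkdir -p pics; ls; cat > h.py <<'E'
import numpy as np, cv2, json
from scipy.spatial.transform import Rotation as R
from workcell import ctrl
def cam(name):
    s=ctrl.sense(); p,d=ctrl.grab_frame(name); c=ctrl.get_calibration(name)
    f=240/np.tan(np.radians(c['fov_y'])/2)
    if 'hand_eye' in c:
        T=np.eye(4);T[:3,:3]=R.from_quat(s['tcp_rot']).as_matrix();T[:3,3]=s['position'];T=T@np.array(c['hand_eye'])
    else:
        T=np.eye(4);T[:3,:3]=R.from_quat(c['orientation']).as_matrix();T[:3,3]=c['xyz']
    return p,d,(f,c['cx'],c['cy'],T)
def cloud(d,K):
    f,cx,cy,T=K; v,u=np.mgrid[:480,:640]
    P=np.stack([(u-cx)/f*d,-(v-cy)/f*d,-d],-1)
    W=P@T[:3,:3].T+T[:3,3]; W[d<=0]=np.nan
    return W
def save(n,p): cv2.imwrite('pics/'+n,p[:,:,::-1])
E
python3 - <<'E'
from h import *
print(ctrl.sense())
for n in ['scene','top','wrist']:
    print(n,ctrl.get_calibration(n))
    p,d,K=cam(n); W=cloud(d,K); np.savez(''+n,p=p,d=d,W=W); save(n+'0.png',p)
    for t in ['mill','fastener','cover','scoop','ball_0_center','stain_bottle','specimen_cup','timer','gasket','cover_handle']:
        for r in ctrl.trace(n,t):
            m=r['region']; print(n,t,round(r['score'],2),np.round(r['box']),np.round(np.nanmedian(W[m],0),3) if m.any() else '', p[m].mean(0).round() if m.any() else '')
E
```

```text
pics
{'clock': 0.0, 'q': array([-1.28301414e+00,  2.87174312e-01,  1.57819206e+00, -2.04336138e-06,
        1.27858100e+00, -1.49998799e-01]), 'qd': array([ 0.00200943, -0.00089806, -0.00123975,  0.00072401, -0.00266502,
        0.00091351]), 'joint_torque': array([-3.83020451e-04, -4.05981982e+01, -2.92626053e+01, -1.42326844e-04,
        5.77085390e-03, -3.64740004e-06]), 'position': array([ 0.28599122, -0.61069222,  0.22993325]), 'tcp_rot': array([ 9.76138235e-01,  2.17146861e-01, -8.20217317e-05, -1.17449768e-03]), 'wrist_force': array([0.16058758, 0.1460436 , 0.03116774]), 'moment': array([ 0.03704364,  0.0106713 , -0.00943199]), 'gripper_force': 0.0, 'grip_width': 0.08532680223896345}
scene {'fov_y': 56.269513950049195, 'cx': 313.6414361671103, 'cy': 235.4036453221738, 'xyz': array([ 0.00123588, -1.16054626,  0.6086831 ]), 'orientation': array([ 0.53631067, -0.11875263, -0.20303471,  0.81058348])}
scene mill 0.95 [299. 224.  77.  60.] [ 0.573 -0.215  0.056] [102. 102. 101.]
scene mill 0.57 [379. 259.  16.  37.] [ 0.614 -0.339  0.042] [58. 52. 59.]
scene cover 0.87 [315. 301.  5
[... 2198 characters left out ...]
1.5183344503626, 'hand_eye': array([[-1.14230714e-03,  9.61912313e-01,  2.73355806e-01,
         6.92539230e-02],
       [ 9.99999067e-01,  8.94072100e-04,  1.03267282e-03,
         1.43789724e-04],
       [ 7.48940899e-04,  2.73356730e-01, -9.61912437e-01,
        -1.43281563e-01],
       [ 0.00000000e+00,  0.00000000e+00,  0.00000000e+00,
         1.00000000e+00]])}
wrist cover 0.87 [302.   0. 180. 167.] [ 0.44  -0.623  0.007] [ 52. 117.  66.]
wrist cover 0.56 [153.   2.  80.  39.] [ 0.41  -0.426  0.007] [ 40.  69. 113.]
wrist cover_handle 0.82 [307.   0. 173. 169.] [ 0.44  -0.623  0.007] [ 52. 118.  66.]
wrist cover_handle 0.73 [159.   1.  72.  38.] [ 0.41  -0.426  0.007] [ 40.  69. 114.]
```

```bash
python3 - <<'E'
from h import *
z=np.load('top.npz');p=z['p'];W=z['W']
save('a.png',cv2.resize(p[185:325,130:500],None,fx=2.16,fy=2.16,interpolation=cv2.INTER_CUBIC))
def rect(m,name):
    P=W[m][:,:2].astype(np.float32);P=P[~np.isnan(P[:,0])];r=cv2.minAreaRect(P);print(name,np.round(r[0],4),np.round(r[1],4),round(r[2],2))
reg=np.zeros((480,640),bool);reg[195:280,255:350]=1
rect(reg&(W[...,2]>.11)&(W[...,2]<.15),'mill')
for t in ['cover','scoop']:
    for r in ctrl.trace('top',t): rect(r['region'],t+str(r['box']))
rect((W[...,2]>.112)&(W[...,2]<.15)&reg&(p.max(2)<70),'darkframe')
E
```

```text
mill [ 0.574  -0.1314] [0.1349 0.2044] 2.2
cover[431.0, 258.2, 57.6, 44.1] [ 0.4437 -0.624 ] [0.1582 0.0978] 71.45
cover[354.3, 255.3, 52.1, 38.0] [ 0.46   -0.3747] [0.1585 0.097 ] 75.87
scoop[144.6, 286.2, 37.6, 21.2] [0.3903 0.3319] [0.0508 0.1096] 14.13
scoop[190.0, 258.8, 20.9, 37.3] [0.4563 0.201 ] [0.1055 0.0611] 15.62
scoop[157.7, 224.3, 32.6, 31.3] [0.5767 0.2996] [0.1097 0.0514] 47.77
scoop[356.6, 255.4, 49.3, 39.4] [ 0.4597 -0.374 ] [0.1568 0.0972] 75.4
darkframe [ 0.5742 -0.13  ] [0.1089 0.1679] 2.73
```

View pics/a.png

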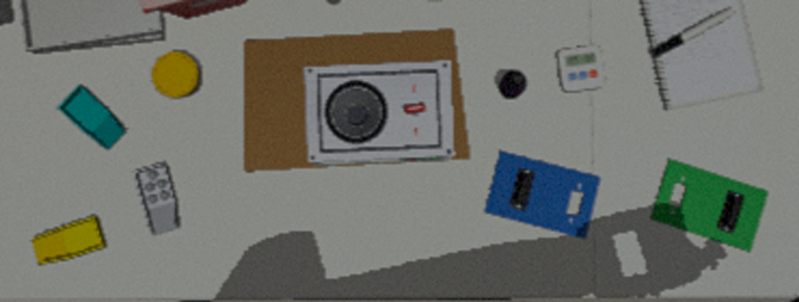

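Top crop (pixels in the crop): the steel scoop with its five balls is at (157,195), lip towards the robot, with yellow (70,240) and turquoise (92,117) look-alikes. The blue cover is at (543,195) with its handle on +y, and the green cover at (710,205) is a look-alike. On the mill, the funnel is at (357,112) and the red fastener at (414,107). I choose the grey steel scoop and the blue cover, and will check the scoop with a close wrist view.

```bash
cat >> h.py <<'E'
def pose(p,yaw,tilt=0):
    """yaw(deg): heading of tool x when pointing down; tilt(deg): fingers swing toward heading"""
    y=np.radians(yaw)
    x=np.array([np.cos(y),np.sin(y),0]); z=np.array([0,0,-1.]); yy=np.cross(z,x)
    M=np.stack([x,yy,z],1)@R.from_euler('y',tilt,degrees=True).as_matrix()
    return np.array(p,float),M
def plan(wps,n=None,claw=1.0,start=None,step=1.0):
    """wps: poses; prints rows from the present measured pose (or start)"""
    if start is None:
        s=ctrl.sense(); start=(np.array(s['position']),R.from_quat(s['tcp_rot']).as_matrix())
    p,M=start; out=[]
    for tp,tM in wps:
        d=M.T@(tp-p); w=np.degrees(R.from_matrix(M.T@tM).as_rotvec())
        k=max(1,int(np.ceil(max(np.linalg.norm(d)/.04,np.linalg.norm(w)/6)/step-.02)))
        p0,M0=p,M; W=R.from_matrix(M0.T@tM).as_rotvec()
        for i in range(1,k+1):
            q=p0+(tp-p0)*i/k; Q=M0@R.from_rotvec(W*i/k).as_matrix()
            t=np.round(M.T@(q-p)/.04,2); r=np.round(np.degrees(R.from_matrix(M.T@Q).as_rotvec())/6,2)
            out.append((t,r)); p=p+M@t*.04; M=M@R.from_rotvec(np.radians(r*6)).as_matrix()
    for i,(t,r) in enumerate(out):
        if i%5==0: print('-- call')
        print(dict((a,float(v)) for a,v in zip(['tx','ty','tz','wx','wy','wz'],[*t,*r]) if v))
    print(len(out),'end',p.round(4)); return p,M
E
python3 - <<'E'
from h import *
plan([pose([.45,-.45,.24],22),pose([.477,.207,.24],15.6)])
E
```

```text
-- call
{'tx': 0.9, 'ty': -0.32, 'tz': -0.04, 'wz': 0.09}
{'tx': 0.9, 'ty': -0.33, 'tz': -0.03, 'wz': 0.08}
{'tx': 0.9, 'ty': -0.33, 'tz': -0.04, 'wz': 0.09}
{'tx': 0.89, 'ty': -0.35, 'tz': -0.03, 'wz': 0.08}
{'tx': 0.9, 'ty': -0.35, 'tz': -0.04, 'wz': 0.09}
-- call
{'tx': 0.88, 'ty': -0.36, 'tz': -0.04, 'wz': 0.08}
{'tx': 0.4, 'ty': -0.88, 'wz': 0.06}
{'tx': 0.39, 'ty': -0.88, 'wz': 0.07}
{'tx': 0.39, 'ty': -0.89, 'wz': 0.06}
{'tx': 0.38, 'ty': -0.89, 'wz': 0.06}
-- call
{'tx': 0.38, 'ty': -0.89, 'wz': 0.06}
{'tx': 0.37, 'ty': -0.89, 'wz': 0.07}
{'tx': 0.36, 'ty': -0.9, 'wz': 0.06}
{'tx': 0.36, 'ty': -0.9, 'wz': 0.06}
{'tx': 0.35, 'ty': -0.9, 'wz': 0.07}
-- call
{'tx': 0.35, 'ty': -0.9, 'wz': 0.06}
{'tx': 0.34, 'ty': -0.9, 'wz': 0.06}
{'tx': 0.33, 'ty': -0.91, 'wz': 0.07}
{'tx': 0.33, 'ty': -0.91, 'wz': 0.06}
{'tx': 0.33, 'ty': -0.91, 'wz': 0.06}
-- call
{'tx': 0.31, 'ty': -0.92, 'wz': 0.06}
{'tx': 0.31, 'ty': -0.91, 'wz': 0.07}
{'tx': 0.31, 'ty': -0.92, 'wz': 0.06}
23 end [0.4771 0.207  0.2402]
```

Request:
play_rows([
  {"claw": 1,"tx": 0.9,"ty": -0.33,"tz": -0.04,"wz": 0.09},
  {"claw": 1,"tx": 0.9,"ty": -0.33,"tz": -0.04,"wz": 0.09},
  {"claw": 1,"tx": 0.9,"ty": -0.33,"tz": -0.04,"wz": 0.08},
  {"claw": 1,"tx": 0.9,"ty": -0.35,"tz": -0.03,"wz": 0.08},
  {"claw": 1,"tx": 0.9,"ty": -0.35,"tz": -0.04,"wz": 0.09},
])

```text
invalid input
```

Request:
play_rows([
  {"claw": 1,"tx": 0.88,"ty": -0.36,"tz": -0.04,"wz": 0.08},
  {"claw": 1,"tx": 0.4,"ty": -0.88,"wz": 0.06},
  {"claw": 1,"tx": 0.39,"ty": -0.88,"wz": 0.06},
  {"claw": 1,"tx": 0.39,"ty": -0.89,"wz": 0.06},
  {"claw": 1,"tx": 0.38,"ty": -0.89,"wz": 0.06},
])

```text
invalid input
```

Request:
play_rows([
  {"claw": 1,"tx": 0.38,"ty": -0.89,"wz": 0.06},
  {"claw": 1,"tx": 0.37,"ty": -0.89,"wz": 0.07},
  {"claw": 1,"tx": 0.36,"ty": -0.9,"wz": 0.06},
  {"claw": 1,"tx": 0.36,"ty": -0.9,"wz": 0.06},
  {"claw": 1,"tx": 0.35,"ty": -0.9,"wz": 0.07},
])

```text
invalid input
```

Request:
play_rows([
  {"claw": 1,"tx": 0.35,"ty": -0.9,"wz": 0.06},
  {"claw": 1,"tx": 0.34,"ty": -0.9,"wz": 0.06},
  {"claw": 1,"tx": 0.33,"ty": -0.91,"wz": 0.07},
  {"claw": 1,"tx": 0.33,"ty": -0.91,"wz": 0.06},
  {"claw": 1,"tx": 0.33,"ty": -0.91,"wz": 0.06},
])

```text
invalid input
```

Request:
play_rows([
  {"claw": 1,"tx": 0.31,"ty": -0.92,"wz": 0.06},
  {"claw": 1,"tx": 0.31,"ty": -0.91,"wz": 0.07},
  {"claw": 1,"tx": 0.31,"ty": -0.92,"wz": 0.06},
  {"claw": 1},
  {"claw": 1},
])

```text
invalid input
```

```bash
python3 - <<'E'
from h import *
s=ctrl.sense();print(s['clock'],s['position'],s['q'],R.from_quat(s['tcp_rot']).as_matrix()[:,0])
p,d,K=cam('wrist');W=cloud(d,K);np.savez('w1',p=p,W=W)
for t in ['scoop','ball_0_center']:
  for r in ctrl.trace('wrist',t):
    m=r['region']&(W[...,2]>.004); P=W[m][:,:2].astype(np.float32); b=cv2.minAreaRect(P)
    print(t,r['score'],r['box'],np.round(b[0],4),np.round(b[1],4),b[2],np.nanmax(W[m][:,2]),np.nanmedian(P,0))
save('b.png',p)
E
```

```text
1.75 [ 0.2861761  -0.61130884  0.23132495] [-1.28301653e+00  2.86295488e-01  1.57670540e+00  1.40916945e-05
  1.27862544e+00 -1.49992542e-01] [9.05699987e-01 4.23919254e-01 1.83745845e-05]
```

View pics/b.png

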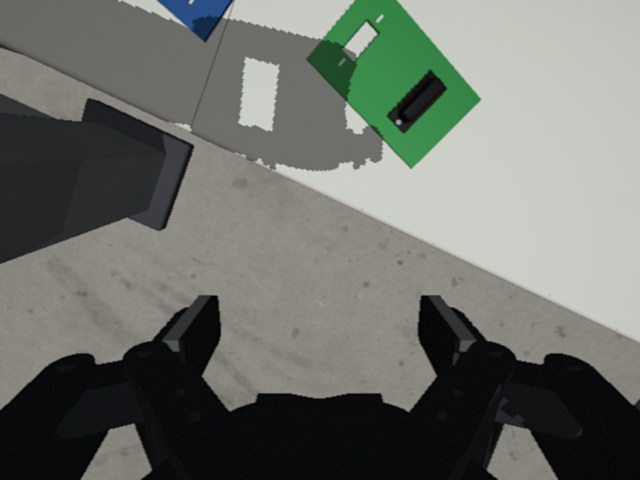

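The moves were refused; each row probably needs all seven fields. The picture only shows the start view, with the green look-alike at (400,80).

Request:
play_rows([
  {"claw": 1,"tx": 0.9,"ty": -0.33,"tz": -0.04,"wx": 0,"wy": 0,"wz": 0.09},
  {"claw": 1,"tx": 0.9,"ty": -0.33,"tz": -0.04,"wx": 0,"wy": 0,"wz": 0.09},
  {"claw": 1,"tx": 0.9,"ty": -0.33,"tz": -0.04,"wx": 0,"wy": 0,"wz": 0.08},
  {"claw": 1,"tx": 0.9,"ty": -0.35,"tz": -0.03,"wx": 0,"wy": 0,"wz": 0.08},
  {"claw": 1,"tx": 0.9,"ty": -0.35,"tz": -0.04,"wx": 0,"wy": 0,"wz": 0.09},
])

```text
clock: 2.52
position: [0.4239, -0.4753, 0.2391]
tcp_rot: [0.981, 0.195, 0.0, 0.0]
wrist_force: [0.4, 0.7, -0.1]
grip_width: 0.0853
gripper_force: 0.0
```

Request:
play_rows([
  {"claw": 1,"tx": 0.88,"ty": -0.36,"tz": -0.04,"wx": 0,"wy": 0,"wz": 0.08},
  {"claw": 1,"tx": 0.4,"ty": -0.88,"tz": 0,"wx": 0,"wy": 0,"wz": 0.06},
  {"claw": 1,"tx": 0.39,"ty": -0.88,"tz": 0,"wx": 0,"wy": 0,"wz": 0.06},
  {"claw": 1,"tx": 0.39,"ty": -0.89,"tz": 0,"wx": 0,"wy": 0,"wz": 0.06},
  {"claw": 1,"tx": 0.38,"ty": -0.89,"tz": 0,"wx": 0,"wy": 0,"wz": 0.06},
])

```text
clock: 3.15
position: [0.4563, -0.2936, 0.2407]
tcp_rot: [0.984, 0.179, 0.0, 0.0]
wrist_force: [0.1, -0.9, -0.3]
grip_width: 0.0851
gripper_force: 0.0
```

Request:
play_rows([
  {"claw": 1,"tx": 0.38,"ty": -0.89,"tz": 0,"wx": 0,"wy": 0,"wz": 0.06},
  {"claw": 1,"tx": 0.37,"ty": -0.89,"tz": 0,"wx": 0,"wy": 0,"wz": 0.07},
  {"claw": 1,"tx": 0.36,"ty": -0.9,"tz": 0,"wx": 0,"wy": 0,"wz": 0.06},
  {"claw": 1,"tx": 0.36,"ty": -0.9,"tz": 0,"wx": 0,"wy": 0,"wz": 0.06},
  {"claw": 1,"tx": 0.35,"ty": -0.9,"tz": 0,"wx": 0,"wy": 0,"wz": 0.07},
])

```text
clock: 3.78
position: [0.4639, -0.1003, 0.2408]
tcp_rot: [0.987, 0.162, 0.0, 0.0]
wrist_force: [0.2, -0.8, -0.5]
grip_width: 0.0855
gripper_force: 0.0
```

Request:
play_rows([
  {"claw": 1,"tx": 0.35,"ty": -0.9,"tz": 0,"wx": 0,"wy": 0,"wz": 0.06},
  {"claw": 1,"tx": 0.34,"ty": -0.9,"tz": 0,"wx": 0,"wy": 0,"wz": 0.06},
  {"claw": 1,"tx": 0.33,"ty": -0.91,"tz": 0,"wx": 0,"wy": 0,"wz": 0.07},
  {"claw": 1,"tx": 0.33,"ty": -0.91,"tz": 0,"wx": 0,"wy": 0,"wz": 0.06},
  {"claw": 1,"tx": 0.33,"ty": -0.91,"tz": 0,"wx": 0,"wy": 0,"wz": 0.06},
])

```text
clock: 4.4
position: [0.4721, 0.0928, 0.2409]
tcp_rot: [0.989, 0.146, 0.0, 0.0]
wrist_force: [0.1, -0.1, 0.1]
grip_width: 0.0855
gripper_force: 0.0
```

Request:
play_rows([
  {"claw": 1,"tx": 0.31,"ty": -0.92,"tz": 0,"wx": 0,"wy": 0,"wz": 0.06},
  {"claw": 1,"tx": 0.31,"ty": -0.91,"tz": 0,"wx": 0,"wy": 0,"wz": 0.07},
  {"claw": 1,"tx": 0.31,"ty": -0.92,"tz": 0,"wx": 0,"wy": 0,"wz": 0.06},
  {"claw": 1,"tx": 0,"ty": 0,"tz": 0,"wx": 0,"wy": 0,"wz": 0},
  {"claw": 1,"tx": 0,"ty": 0,"tz": 0,"wx": 0,"wy": 0,"wz": 0},
])

```text
clock: 5.03
position: [0.4766, 0.2072, 0.2405]
tcp_rot: [0.991, 0.136, -0.0, 0.0]
wrist_force: [0.5, -0.4, -0.2]
grip_width: 0.0852
gripper_force: 0.0
```

```bash
python3 - <<'E'
from h import *
s=ctrl.sense();print(s['clock'],s['position'],s['q'].round(3),R.from_quat(s['tcp_rot']).as_matrix()[:,0].round(3))
p,d,K=cam('wrist');W=cloud(d,K);np.savez('w1',p=p,W=W)
for t in ['scoop','ball_0_center']:
  for r in ctrl.trace('wrist',t):
    m=r['region']&(W[...,2]>.004); P=W[m][:,:2].astype(np.float32); b=cv2.minAreaRect(P)
    print(t,r['score'],r['box'],np.round(b[0],4),np.round(b[1],4),b[2],np.nanmax(W[m][:,2]),np.nanmedian(P,0))
save('b2.png',p)
E
```

```text
5.025 [0.47664415 0.20716147 0.24048357] [ 2.150e-01 -6.700e-02  1.945e+00 -1.000e-03  1.264e+00  1.512e+00] [ 0.963  0.27  -0.   ]
scoop 0.85 [145.8, 226.3, 98.4, 53.7] [0.3903 0.331 ] [0.0489 0.0996] 17.286577224731445 0.04137494993760299 [0.3853258  0.33933687]
scoop 0.81 [298.4, 186.2, 45.6, 88.5] [0.4528 0.1995] [0.0988 0.0481] 15.219463348388672 0.04096299942257675 [0.43872547 0.19609854]
scoop 0.78 [210.4, 34.8, 93.5, 116.9] [0.5729 0.2971] [0.0998 0.048 ] 47.905540466308594 0.040767874980158936 [0.56923854 0.29431093]
ball_0_center 0.4 [320.6, 225.4, 13.7, 11.2] [0.4588 0.1915] [0.0128 0.013 ] 63.2255744934082 0.01873433436444616 [0.4595371  0.19191407]
```

View pics/b2.png

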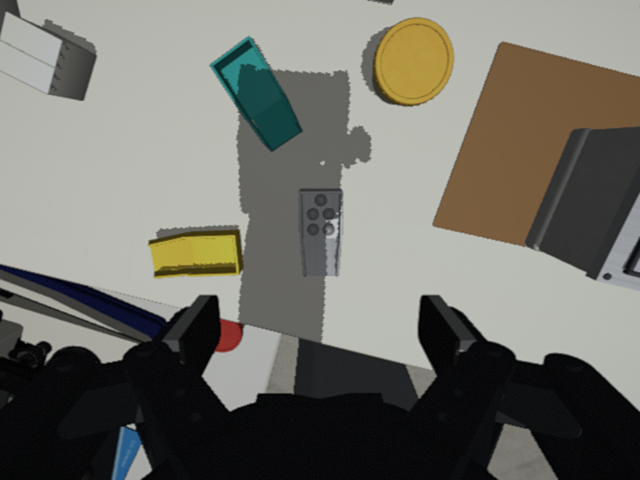

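The wrist view confirms the steel scoop with its balls at (320,235): 99 x 48 mm, lip toward the robot. The yellow (195,253) and turquoise (257,95) ones are look-alikes.

```bash
python3 - <<'E'
from h import *
e=plan([pose([.4736,.2051,.06],15.2),pose([.4736,.2051,.004],15.2)],step=.98)
print('LIFT+CARRY')
F=np.array([.5727,-.0987])
def pour(t,off,z,yaw=-8):
    p,M=pose([0,0,0],yaw,t); h=np.array([np.cos(np.radians(yaw)),np.sin(np.radians(yaw))])
    L=np.array([*(F+off*h),z]); return L-M@np.array([-.071,0,-.016]),M
e=plan([pose([.4736,.2051,.10],15.2),pose([.50,.13,.24],8),pour(0,.014,.215),pour(18,.014,.16)],start=e,step=.8)
E
```

```text
-- call
{'tx': -0.02, 'tz': 0.9, 'wz': 0.01}
{'tx': -0.02, 'ty': 0.01, 'tz': 0.91, 'wz': 0.02}
{'tx': -0.01, 'tz': 0.9, 'wz': 0.01}
{'tx': -0.02, 'tz': 0.9, 'wz': 0.01}
{'tx': -0.02, 'tz': 0.9, 'wz': 0.01}
-- call
{'tz': 0.7}
{'tz': 0.7}
7 end [0.4735 0.2052 0.0041]
LIFT+CARRY
-- call
{'tz': -0.8}
{'tz': -0.8}
{'tz': -0.8}
{'tx': 0.02, 'ty': 0.33, 'tz': -0.58, 'wz': 0.2}
{'tx': 0.04, 'ty': 0.33, 'tz': -0.59, 'wz': 0.2}
-- call
{'tx': 0.03, 'ty': 0.33, 'tz': -0.58, 'wz': 0.2}
{'tx': 0.05, 'ty': 0.33, 'tz': -0.58, 'wz': 0.2}
{'tx': 0.05, 'ty': 0.33, 'tz': -0.58, 'wz': 0.2}
{'tx': 0.06, 'ty': 0.33, 'tz': -0.59, 'wz': 0.2}
{'tx': 0.3, 'ty': 0.65, 'tz': 0.1, 'wz': 0.27}
-- call
{'tx': 0.33, 'ty': 0.64, 'tz': 0.11, 'wz': 0.26}
{'tx': 0.34, 'ty': 0.63, 'tz': 0.1, 'wz': 0.27}
{'tx': 0.35, 'ty': 0.62, 'tz': 0.1, 'wz': 0.27}
{'tx': 0.38, 'ty': 0.62, 'tz': 0.11, 'wz': 0.27}
{'tx': 0.39, 'ty': 0.6, 'tz': 0.1, 'wz': 0.26}
-- call
{'tx': 0.41, 'ty': 0.59, 'tz': 0.1, 'wz': 0.27}
{'tx': 0.43, 'ty': 0.58, 'tz': 0.1, 'wz': 0.27}
{'tx': 0.44, 'ty': 0.56, 'tz': 0.11, 'wz': 0.26}
{'tx': 0.45, 'ty': 0.56, 'tz': 0.1, 'wz': 0.27}
{'tx': 0.01, 'tz': 0.2, 'wy': 0.75}
-- call
{'tx': -0.01, 'tz': 0.2, 'wy': 0.75}
{'tx': -0.02, 'tz': 0.21, 'wy': 0.75}
{'tx': -0.04, 'tz': 0.19, 'wy': 0.75}
23 end [ 0.6581 -0.1109  0.1668]
```

Request:
play_rows([
  {"claw": 1,"tx": -0.02,"ty": 0.01,"tz": 0.9,"wx": 0,"wy": 0,"wz": 0.01},
  {"claw": 1,"tx": -0.02,"ty": 0,"tz": 0.91,"wx": 0,"wy": 0,"wz": 0.02},
  {"claw": 1,"tx": -0.01,"ty": 0,"tz": 0.9,"wx": 0,"wy": 0,"wz": 0.01},
  {"claw": 1,"tx": -0.02,"ty": 0,"tz": 0.9,"wx": 0,"wy": 0,"wz": 0.01},
  {"claw": 1,"tx": -0.02,"ty": 0,"tz": 0.9,"wx": 0,"wy": 0,"wz": 0.01},
])

```text
clock: 5.8
position: [0.4737, 0.2052, 0.0593]
tcp_rot: [0.991, 0.132, 0.0, 0.0]
wrist_force: [-0.4, -0.2, -0.7]
grip_width: 0.0852
gripper_force: 0.0
```

Request:
play_rows([
  {"claw": 1,"tx": 0,"ty": 0,"tz": 0.7,"wx": 0,"wy": 0,"wz": 0},
  {"claw": 1,"tx": 0,"ty": 0,"tz": 0.7,"wx": 0,"wy": 0,"wz": 0},
  {"claw": 1,"tx": 0,"ty": 0,"tz": 0,"wx": 0,"wy": 0,"wz": 0},
  {"claw": 0.3,"tx": 0,"ty": 0,"tz": 0,"wx": 0,"wy": 0,"wz": 0},
  {"claw": 0.3,"tx": 0,"ty": 0,"tz": 0,"wx": 0,"wy": 0,"wz": 0},
])

```text
clock: 6.42
position: [0.4747, 0.2063, 0.0058]
tcp_rot: [0.991, 0.133, 0.002, -0.0]
wrist_force: [-0.2, -0.7, -0.2]
grip_width: 0.0515
gripper_force: 0.0
```

Request:
play_rows([
  {"claw": 0.3,"tx": 0,"ty": 0,"tz": 0,"wx": 0,"wy": 0,"wz": 0},
  {"claw": 0.3,"tx": 0,"ty": 0,"tz": 0,"wx": 0,"wy": 0,"wz": 0},
  {"claw": 0.3,"tx": 0,"ty": 0,"tz": 0,"wx": 0,"wy": 0,"wz": 0},
  {"claw": 0.3,"tx": 0,"ty": 0,"tz": 0,"wx": 0,"wy": 0,"wz": 0},
  {"claw": 0.3,"tx": 0,"ty": 0,"tz": -0.3,"wx": 0,"wy": 0,"wz": 0},
])

```text
clock: 7.05
position: [0.4725, 0.2061, 0.0159]
tcp_rot: [0.991, 0.133, -0.001, 0.0]
wrist_force: [0.1, -0.7, -1.5]
grip_width: 0.0465
gripper_force: 62.5
```

Request:
play_rows([
  {"claw": 0.3,"tx": 0,"ty": 0,"tz": -0.7,"wx": 0,"wy": 0,"wz": 0},
  {"claw": 0.3,"tx": 0,"ty": 0,"tz": -0.8,"wx": 0,"wy": 0,"wz": 0},
  {"claw": 0.3,"tx": 0,"ty": 0,"tz": -0.6,"wx": 0,"wy": 0,"wz": 0},
  {"claw": 0.3,"tx": 0.02,"ty": 0.33,"tz": -0.58,"wx": 0,"wy": 0,"wz": 0.2},
  {"claw": 0.3,"tx": 0.04,"ty": 0.33,"tz": -0.59,"wx": 0,"wy": 0,"wz": 0.2},
])

```text
clock: 7.68
position: [0.4816, 0.1811, 0.1477]
tcp_rot: [0.994, 0.112, -0.0, -0.0]
wrist_force: [0.6, -0.9, -1.8]
grip_width: 0.0467
gripper_force: 62.5
```

Request:
play_rows([
  {"claw": 0.3,"tx": 0.03,"ty": 0.33,"tz": -0.58,"wx": 0,"wy": 0,"wz": 0.2},
  {"claw": 0.3,"tx": 0.05,"ty": 0.33,"tz": -0.58,"wx": 0,"wy": 0,"wz": 0.2},
  {"claw": 0.3,"tx": 0.05,"ty": 0.33,"tz": -0.58,"wx": 0,"wy": 0,"wz": 0.2},
  {"claw": 0.3,"tx": 0.06,"ty": 0.33,"tz": -0.59,"wx": 0,"wy": 0,"wz": 0.2},
  {"claw": 0.3,"tx": 0.3,"ty": 0.65,"tz": 0.1,"wx": 0,"wy": 0,"wz": 0.27},
])

```text
clock: 8.3
position: [0.5164, 0.1071, 0.2393]
tcp_rot: [0.998, 0.057, 0.003, -0.0]
wrist_force: [-0.4, 1.1, -1.3]
grip_width: 0.0465
gripper_force: 62.6
```

Request:
play_rows([
  {"claw": 0.3,"tx": 0.33,"ty": 0.64,"tz": 0.1,"wx": 0,"wy": 0,"wz": 0.27},
  {"claw": 0.3,"tx": 0.34,"ty": 0.63,"tz": 0.1,"wx": 0,"wy": 0,"wz": 0.27},
  {"claw": 0.3,"tx": 0.35,"ty": 0.62,"tz": 0.1,"wx": 0,"wy": 0,"wz": 0.27},
  {"claw": 0.3,"tx": 0.38,"ty": 0.62,"tz": 0.1,"wx": 0,"wy": 0,"wz": 0.27},
  {"claw": 0.3,"tx": 0.39,"ty": 0.6,"tz": 0.1,"wx": 0,"wy": 0,"wz": 0.26},
])

```text
clock: 8.93
position: [0.5939, -0.0139, 0.2158]
tcp_rot: [1.0, -0.014, -0.001, -0.0]
wrist_force: [0.4, 0.0, -0.6]
grip_width: 0.0469
gripper_force: 62.6
```

Request:
play_rows([
  {"claw": 0.3,"tx": 0.41,"ty": 0.59,"tz": 0.1,"wx": 0,"wy": 0,"wz": 0.27},
  {"claw": 0.3,"tx": 0.43,"ty": 0.58,"tz": 0.1,"wx": 0,"wy": 0,"wz": 0.27},
  {"claw": 0.3,"tx": 0.44,"ty": 0.56,"tz": 0.1,"wx": 0,"wy": 0,"wz": 0.26},
  {"claw": 0.3,"tx": 0.45,"ty": 0.56,"tz": 0.1,"wx": 0,"wy": 0,"wz": 0.27},
  {"claw": 0.3,"tx": 0,"ty": 0,"tz": 0,"wx": 0,"wy": 0,"wz": 0},
])

```text
clock: 9.55
position: [0.6566, -0.1109, 0.1992]
tcp_rot: [0.998, -0.07, -0.001, -0.0]
wrist_force: [-0.9, -0.3, -0.9]
grip_width: 0.0467
gripper_force: 62.5
```

```bash
python3 - <<'E'
from h import *
s=ctrl.sense();M=R.from_quat(s['tcp_rot']).as_matrix();print(s['clock'],s['position'],s['q'].round(3),M[:,0].round(3),M[:,2].round(3))
p,d,K=cam('wrist');W=cloud(d,K);np.savez('w2',p=p,W=W,T=K[3]);save('c.png',p)
for t in ['scoop','gasket','fastener','mill']:
  for r in ctrl.trace('wrist',t):
    m=r['region']; P=W[m]; print(t,r['score'],r['box'],np.nanmedian(P,0).round(4),'in tool',((np.nanmedian(P,0)-s['position'])@M).round(4),np.nanmin((P-s['position'])@M,0).round(4),np.nanmax((P-s['position'])@M,0).round(4))
F=np.array([.5727,-.0987])
def pour(t,off,z,yaw=-8):
    p,M=pose([0,0,0],yaw,t); h=np.array([np.cos(np.radians(yaw)),np.sin(np.radians(yaw))])
    L=np.array([*(F+off*h),z]); return L-M@np.array([-.071,0,-.016]),M
e=plan([pour(22,.014,.15)],step=.8)
e=plan([pour(26,.014,.130)],start=e,step=.8)
e=plan([pour(44,.014,.128)],start=e,step=.3)
e=plan([pour(68,.014,.128)],start=e,step=.8)
E
```

```text
9.55 [ 0.65656976 -0.11086782  0.19915621] [-0.319  0.293  1.628 -0.     1.222  1.393] [ 0.99  -0.141 -0.002] [-0.002  0.001 -1.   ]
scoop 0.71 [0.0, 333.1, 13.9, 46.9] [0.5566 0.2573 0.0215] in tool [-0.1504 -0.3504  0.1781] [-0.1824 -0.3634  0.1681] [-0.1325 -0.3403  0.1922]
scoop 0.56 [258.3, 240.6, 123.2, 158.0] [ 0.6486 -0.1067  0.202 ] in tool [-0.0085 -0.003  -0.0028] [-0.1199 -0.0559 -0.0764] [0.0271 0.0448 0.1969]
gasket 0.47 [210.8, 215.4, 286.2, 196.1] [ 0.631  -0.1875  0.1187] in tool [-0.0144  0.0795  0.0805] [-0.2457 -0.1223 -0.0859] [0.0267 0.2035 0.2   ]
mill 0.82 [209.1, 214.5, 288.5, 195.7] [ 0.631  -0.1873  0.1187] in tool [-0.0144  0.0793  0.0805] [-0.2458 -0.1207 -0.0819] [0.0266 0.1639 0.2003]
-- call
{'tx': 0.01, 'ty': 0.01, 'tz': 0.19, 'wy': 0.73}
{'tx': -0.01, 'ty': 0.01, 'tz': 0.2, 'wy': 0.74, 'wz': 0.01}
{'tx': -0.02, 'ty': 0.01, 'tz': 0.19, 'wy': 0.73}
{'tx': -0.04, 'ty': 0.01, 'tz': 0.19, 'wy': 0.74}
{'tx': -0.05, 'ty': 0.01, 'tz': 0.18, 'wx': -0.01, 'wy': 0.73}
5 end [ 0.6576 -0.1108  0.1619]
-- call
{'tx': -0.16, 'tz': 0.34, 'wy': 0.67}
1 end [ 0.6567 -0.1107  0.1469]
-- call
{'tz': -0.05, 'wy': 0.3}
{'tz': -0.05, 'wy': 0.3}
{'tx': 0.01, 'tz': -0.06, 'wy': 0.3}
{'tx': 0.01, 'tz': -0.05, 'wy': 0.3}
{'tz': -0.05, 'wy': 0.3}
-- call
{'tx': 0.01, 'tz': -0.05, 'wy': 0.3}
{'tx': 0.01, 'tz': -0.05, 'wy': 0.3}
{'tx': 0.02, 'tz': -0.05, 'wy': 0.3}
{'tx': 0.01, 'tz': -0.05, 'wy': 0.3}
{'tx': 0.02, 'tz': -0.05, 'wy': 0.3}
10 end [ 0.6483 -0.1095  0.1659]
-- call
{'tz': -0.15, 'wy': 0.8}
{'tx': 0.02, 'tz': -0.15, 'wy': 0.8}
{'tx': 0.02, 'tz': -0.15, 'wy': 0.8}
{'tx': 0.04, 'tz': -0.15, 'wy': 0.8}
{'tx': 0.05, 'tz': -0.14, 'wy': 0.8, 'wz': 0.01}
5 end [ 0.6276 -0.1065  0.1877]
```

View pics/c.png

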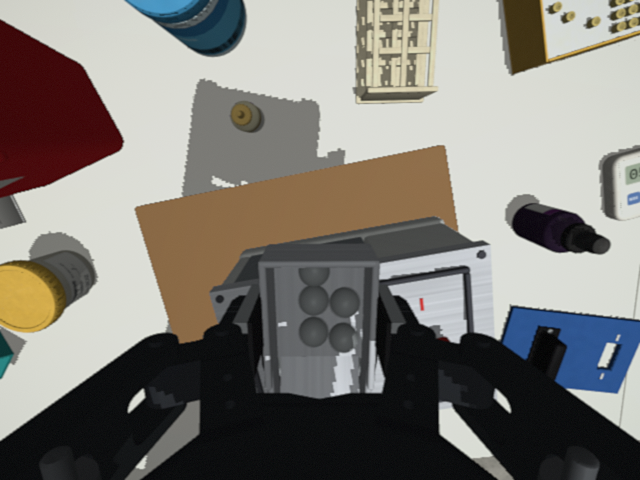

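The scoop sits straight in the grip with its five balls at (325,305), above the funnel. Now I pour.

Request:
play_rows([
  {"claw": 0.3,"tx": 0.01,"ty": 0.01,"tz": 0.19,"wx": 0,"wy": 0.73,"wz": 0},
  {"claw": 0.3,"tx": -0.01,"ty": 0.01,"tz": 0.2,"wx": 0,"wy": 0.74,"wz": 0},
  {"claw": 0.3,"tx": -0.02,"ty": 0.01,"tz": 0.19,"wx": 0,"wy": 0.73,"wz": 0},
  {"claw": 0.3,"tx": -0.04,"ty": 0.01,"tz": 0.19,"wx": 0,"wy": 0.74,"wz": 0},
  {"claw": 0.3,"tx": -0.05,"ty": 0.01,"tz": 0.18,"wx": 0,"wy": 0.73,"wz": 0},
])

```text
clock: 10.42
position: [0.6576, -0.1108, 0.1619]
tcp_rot: [0.979, -0.068, 0.192, 0.013]
wrist_force: [-0.2, 0.1, -1.3]
grip_width: 0.0468
gripper_force: 62.4
```

Request:
play_rows([
  {"claw": 0.3,"tx": -0.16,"ty": 0,"tz": 0.32,"wx": 0,"wy": 0.67,"wz": 0},
  {"claw": 0.3,"tx": 0,"ty": 0,"tz": -0.05,"wx": 0,"wy": 0.3,"wz": 0},
  {"claw": 0.3,"tx": 0,"ty": 0,"tz": -0.05,"wx": 0,"wy": 0.3,"wz": 0},
  {"claw": 0.3,"tx": 0.01,"ty": 0,"tz": -0.06,"wx": 0,"wy": 0.3,"wz": 0},
  {"claw": 0.3,"tx": 0.01,"ty": 0,"tz": -0.05,"wx": 0,"wy": 0.3,"wz": 0},
])

```text
clock: 11.05
position: [0.6541, -0.1113, 0.1563]
tcp_rot: [0.955, -0.066, 0.287, 0.02]
wrist_force: [0.2, 1.0, -1.4]
grip_width: 0.0469
gripper_force: 62.5
```

Request:
play_rows([
  {"claw": 0.3,"tx": 0,"ty": 0,"tz": -0.05,"wx": 0,"wy": 0.3,"wz": 0},
  {"claw": 0.3,"tx": 0.01,"ty": 0,"tz": -0.05,"wx": 0,"wy": 0.3,"wz": 0},
  {"claw": 0.3,"tx": 0.01,"ty": 0,"tz": -0.05,"wx": 0,"wy": 0.3,"wz": 0},
  {"claw": 0.3,"tx": 0.02,"ty": 0,"tz": -0.05,"wx": 0,"wy": 0.3,"wz": 0},
  {"claw": 0.3,"tx": 0.01,"ty": 0,"tz": -0.05,"wx": 0,"wy": 0.3,"wz": 0},
])

```text
clock: 11.68
position: [0.6495, -0.1108, 0.1653]
tcp_rot: [0.93, -0.065, 0.361, 0.026]
wrist_force: [0.7, 0.7, -0.9]
grip_width: 0.047
gripper_force: 62.6
```

Request:
play_rows([
  {"claw": 0.3,"tx": 0.02,"ty": 0,"tz": -0.05,"wx": 0,"wy": 0.3,"wz": 0},
  {"claw": 0.3,"tx": 0.01,"ty": 0,"tz": -0.08,"wx": 0,"wy": 0.4,"wz": 0},
  {"claw": 0.3,"tx": 0.01,"ty": 0,"tz": -0.08,"wx": 0,"wy": 0.4,"wz": 0},
  {"claw": 0.3,"tx": 0.02,"ty": 0,"tz": -0.15,"wx": 0,"wy": 0.8,"wz": 0},
  {"claw": 0.3,"tx": 0.02,"ty": 0,"tz": -0.15,"wx": 0,"wy": 0.8,"wz": 0},
])

```text
clock: 12.3
position: [0.639, -0.1099, 0.1785]
tcp_rot: [0.887, -0.058, 0.458, 0.024]
wrist_force: [1.3, 0.5, -0.7]
grip_width: 0.0469
gripper_force: 62.6
```

Request:
play_rows([
  {"claw": 0.3,"tx": 0.04,"ty": 0,"tz": -0.15,"wx": 0,"wy": 0.8,"wz": 0},
  {"claw": 0.3,"tx": 0.05,"ty": 0,"tz": -0.14,"wx": 0,"wy": 0.8,"wz": 0},
  {"claw": 0.3,"tx": 0,"ty": 0,"tz": 0,"wx": 0,"wy": 0,"wz": 0},
  {"claw": 0.3,"tx": 0,"ty": 0,"tz": 0,"wx": 0,"wy": 0,"wz": 0},
  {"claw": 0.3,"tx": 0,"ty": 0,"tz": 0,"wx": 0,"wy": 0,"wz": 0},
])

```text
clock: 12.92
position: [0.6335, -0.1071, 0.1856]
tcp_rot: [0.855, -0.055, 0.516, 0.024]
wrist_force: [-0.4, -0.1, -2.3]
grip_width: 0.0468
gripper_force: 62.6
```

```bash
python3 - <<'E'
from h import *
s=ctrl.sense();M=R.from_quat(s['tcp_rot']).as_matrix();print(s['clock'],s['position'],s['q'].round(3),M[:,2].round(3))
p,d,K=cam('wrist');p2,d2,K2=cam('scene');
save('d.png',np.hstack([cv2.resize(p[100:480,120:520],(400,380)),cv2.resize(p2[200:300,280:400],(400,333))[:380] if 0 else cv2.resize(p2[195:309,280:400],(400,380))]))
for t in ['ball_0_center']:
  for c in ['wrist','scene']:
    for r in ctrl.trace(c,t): print(c,t,r['score'],r['box'])
E
```

```text
12.925 [ 0.63351765 -0.10708969  0.18558327] [-0.438 -0.039  2.302  2.117  0.34  -0.713] [ 0.879 -0.097 -0.467]
wrist ball_0_center 0.55 [463.8, 441.7, 37.4, 36.3]
```

View pics/d.png

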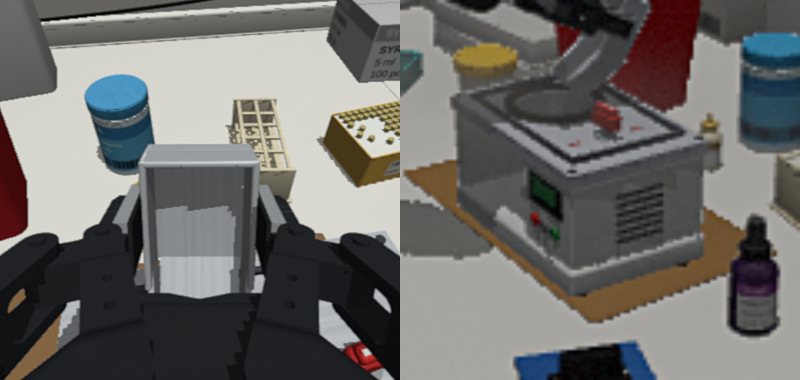

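The scoop looks empty (left half) and the deck is clear. I'll lift and untilt gently, because the wrist is near a singular pose.

```bash
python3 - <<'E'
from h import *
s=ctrl.sense()
p=s['position']
e=plan([pose([.633,-.107,.225],-8,54)],step=.35)
e=plan([pose([.62,-.09,.25],-6,20)],start=e,step=.6)
E
```

```text
-- call
{'tx': 0.22, 'tz': -0.12, 'wx': -0.06, 'wy': -0.34, 'wz': -0.01}
{'tx': 0.22, 'ty': -0.01, 'tz': -0.12, 'wx': -0.07, 'wy': -0.34}
{'tx': 0.21, 'tz': -0.14, 'wx': -0.06, 'wy': -0.33, 'wz': -0.01}
{'tx': 0.21, 'tz': -0.14, 'wx': -0.06, 'wy': -0.34}
4 end [ 0.633  -0.1069  0.2252]
-- call
{'tx': 0.03, 'ty': -0.04, 'tz': -0.07, 'wx': 0.02, 'wy': -0.57, 'wz': -0.03}
{'tx': 0.02, 'ty': -0.03, 'tz': -0.07, 'wx': 0.02, 'wy': -0.56, 'wz': -0.02}
{'tx': 0.02, 'ty': -0.04, 'tz': -0.07, 'wx': 0.02, 'wy': -0.57, 'wz': -0.03}
{'tx': 0.02, 'ty': -0.04, 'tz': -0.07, 'wx': 0.02, 'wy': -0.57, 'wz': -0.03}
{'tx': 0.01, 'ty': -0.04, 'tz': -0.07, 'wx': 0.02, 'wy': -0.56, 'wz': -0.03}
-- call
{'tx': 0.01, 'ty': -0.04, 'tz': -0.07, 'wx': 0.02, 'wy': -0.57, 'wz': -0.02}
{'ty': -0.03, 'tz': -0.07, 'wx': 0.02, 'wy': -0.57, 'wz': -0.03}
{'ty': -0.04, 'tz': -0.08, 'wx': 0.02, 'wy': -0.56, 'wz': -0.03}
{'ty': -0.04, 'tz': -0.07, 'wx': 0.02, 'wy': -0.57, 'wz': -0.03}
{'tx': -0.01, 'ty': -0.04, 'tz': -0.07, 'wx': 0.02, 'wy': -0.57, 'wz': -0.02}
10 end [ 0.6201 -0.0899  0.2501]
```

Request:
play_rows([
  {"claw": 0.3,"tx": 0.22,"ty": 0,"tz": -0.12,"wx": -0.06,"wy": -0.34,"wz": 0},
  {"claw": 0.3,"tx": 0.22,"ty": 0,"tz": -0.12,"wx": -0.06,"wy": -0.34,"wz": 0},
  {"claw": 0.3,"tx": 0.21,"ty": 0,"tz": -0.14,"wx": -0.06,"wy": -0.34,"wz": 0},
  {"claw": 0.3,"tx": 0.21,"ty": 0,"tz": -0.14,"wx": -0.06,"wy": -0.34,"wz": 0},
  {"claw": 0.3,"tx": 0,"ty": 0,"tz": 0,"wx": 0,"wy": 0,"wz": 0},
])

```text
clock: 13.75
position: [0.6337, -0.1069, 0.2252]
tcp_rot: [0.887, -0.061, 0.456, 0.03]
wrist_force: [0.1, -0.5, -1.0]
grip_width: 0.0465
gripper_force: 62.6
```

Request:
play_rows([
  {"claw": 0.3,"tx": 0.03,"ty": -0.04,"tz": -0.07,"wx": 0.02,"wy": -0.57,"wz": -0.03},
  {"claw": 0.3,"tx": 0.02,"ty": -0.04,"tz": -0.07,"wx": 0.02,"wy": -0.57,"wz": -0.03},
  {"claw": 0.3,"tx": 0.02,"ty": -0.04,"tz": -0.07,"wx": 0.02,"wy": -0.57,"wz": -0.03},
  {"claw": 0.3,"tx": 0.02,"ty": -0.04,"tz": -0.07,"wx": 0.02,"wy": -0.57,"wz": -0.03},
  {"claw": 0.3,"tx": 0.01,"ty": -0.04,"tz": -0.07,"wx": 0.02,"wy": -0.57,"wz": -0.03},
])

```text
clock: 14.38
position: [0.6259, -0.0969, 0.2341]
tcp_rot: [0.946, -0.056, 0.319, 0.017]
wrist_force: [0.3, -1.2, -1.8]
grip_width: 0.0463
gripper_force: 62.6
```

```bash
python3 - <<'E'
from h import *
s=ctrl.sense();M=R.from_quat(s['tcp_rot']).as_matrix();print(s['clock'],s['position'],s['q'].round(3),M.round(3))
p,d,K=cam('scene');save('e.png',p)
e=plan([pose([.60,-.05,.25],-4,15),pose([.49,.14,.15],8),pose([.49,.14,.03],8),pose([.49,.14,.006],8)],step=.98)
E
```

```text
14.375 [ 0.62594822 -0.09689855  0.23414664] [-0.378 -0.1    2.084  0.313  0.546  1.094] [[ 0.79  -0.116  0.602]
 [-0.095 -0.993 -0.067]
 [ 0.606 -0.004 -0.796]]
-- call
{'tx': -0.11, 'ty': -0.27, 'tz': -0.19, 'wx': 0.04, 'wy': -0.93, 'wz': -0.1}
{'tx': -0.12, 'ty': -0.28, 'tz': -0.18, 'wx': 0.04, 'wy': -0.94, 'wz': -0.11}
{'tx': -0.14, 'ty': -0.28, 'tz': -0.16, 'wx': 0.05, 'wy': -0.93, 'wz': -0.1}
{'tx': -0.15, 'ty': -0.28, 'tz': -0.15, 'wx': 0.04, 'wy': -0.93, 'wz': -0.11}
{'tx': -0.52, 'ty': -0.65, 'tz': 0.23, 'wx': 0.04, 'wy': -0.36, 'wz': -0.28}
-- call
{'tx': -0.49, 'ty': -0.66, 'tz': 0.25, 'wx': 0.03, 'wy': -0.35, 'wz': -0.29}
{'tx': -0.45, 'ty': -0.68, 'tz': 0.27, 'wx': 0.04, 'wy': -0.36, 'wz': -0.28}
{'tx': -0.43, 'ty': -0.69, 'tz': 0.3, 'wx': 0.04, 'wy': -0.36, 'wz': -0.28}
{'tx': -0.4, 'ty': -0.7, 'tz': 0.31, 'wx': 0.04, 'wy': -0.35, 'wz': -0.29}
{'tx': -0.36, 'ty': -0.71, 'tz': 0.32, 'wx': 0.03, 'wy': -0.36, 'wz': -0.28}
-- call
{'tx': -0.33, 'ty': -0.72, 'tz': 0.34, 'wx': 0.04, 'wy': -0.35, 'wz': -0.29}
{'tz': 0.75}
{'tz': 0.75}
{'tz': 0.75}
{'tz': 0.75}
-- call
{'tz': 0.6}
16 end [0.4901 0.1401 0.0062]
```

Request:
play_rows([
  {"claw": 0.3,"tx": -0.11,"ty": -0.27,"tz": -0.19,"wx": 0.04,"wy": -0.93,"wz": -0.1},
  {"claw": 0.3,"tx": -0.12,"ty": -0.28,"tz": -0.18,"wx": 0.04,"wy": -0.94,"wz": -0.11},
  {"claw": 0.3,"tx": -0.14,"ty": -0.28,"tz": -0.16,"wx": 0.05,"wy": -0.93,"wz": -0.1},
  {"claw": 0.3,"tx": -0.15,"ty": -0.28,"tz": -0.15,"wx": 0.04,"wy": -0.93,"wz": -0.11},
  {"claw": 0.3,"tx": -0.52,"ty": -0.65,"tz": 0.23,"wx": 0.04,"wy": -0.36,"wz": -0.28},
])

```text
clock: 15.05
position: [0.5854, -0.0226, 0.2359]
tcp_rot: [0.993, -0.019, 0.114, 0.003]
wrist_force: [0.7, 0.2, -1.6]
grip_width: 0.047
gripper_force: 62.5
```

Request:
play_rows([
  {"claw": 0.3,"tx": -0.49,"ty": -0.66,"tz": 0.25,"wx": 0.03,"wy": -0.35,"wz": -0.29},
  {"claw": 0.3,"tx": -0.45,"ty": -0.68,"tz": 0.27,"wx": 0.04,"wy": -0.36,"wz": -0.28},
  {"claw": 0.3,"tx": -0.43,"ty": -0.69,"tz": 0.3,"wx": 0.04,"wy": -0.36,"wz": -0.28},
  {"claw": 0.3,"tx": -0.4,"ty": -0.7,"tz": 0.31,"wx": 0.04,"wy": -0.35,"wz": -0.29},
  {"claw": 0.3,"tx": -0.36,"ty": -0.71,"tz": 0.32,"wx": 0.03,"wy": -0.36,"wz": -0.28},
])

```text
clock: 15.68
position: [0.5043, 0.1145, 0.1615]
tcp_rot: [0.998, 0.056, 0.018, -0.001]
wrist_force: [0.2, 0.1, -1.0]
grip_width: 0.0469
gripper_force: 62.5
```

Request:
play_rows([
  {"claw": 0.3,"tx": -0.33,"ty": -0.72,"tz": 0.34,"wx": 0.04,"wy": -0.35,"wz": -0.29},
  {"claw": 0.3,"tx": 0,"ty": 0,"tz": 0,"wx": 0,"wy": 0,"wz": 0},
  {"claw": 0.3,"tx": 0,"ty": 0,"tz": 0.75,"wx": 0,"wy": 0,"wz": 0},
  {"claw": 0.3,"tx": 0,"ty": 0,"tz": 0.75,"wx": 0,"wy": 0,"wz": 0},
  {"claw": 0.3,"tx": 0,"ty": 0,"tz": 0.75,"wx": 0,"wy": 0,"wz": 0},
])

```text
clock: 16.3
position: [0.4908, 0.1394, 0.0583]
tcp_rot: [0.998, 0.069, 0.002, -0.0]
wrist_force: [-0.1, 0.3, -1.1]
grip_width: 0.0469
gripper_force: 62.6
```

```bash
python3 - <<'E'
from h import *
s=ctrl.sense();M=R.from_quat(s['tcp_rot']).as_matrix();print(s['clock'],s['position'],s['q'].round(3),M.round(3))
e=plan([pose([.49,.14,.03],8),pose([.49,.14,.006],8)],step=.98)
e=plan([pose([.49,.14,.08],8),pose([.51,.05,.22],8),pose([.575,-.14,.24],2.5)],start=e,step=.98)
E
```

```text
16.3 [0.49075839 0.13941618 0.05830148] [7.700e-02 1.420e-01 2.097e+00 1.000e-03 8.980e-01 1.509e+00] [[ 0.99   0.138  0.004]
 [ 0.138 -0.99   0.001]
 [ 0.004 -0.    -1.   ]]
-- call
{'tx': -0.02, 'ty': -0.02, 'tz': 0.71, 'wy': -0.03, 'wz': -0.01}
{'tz': 0.6}
2 end [0.49   0.1401 0.0059]
-- call
{'tz': -0.93}
{'tz': -0.92}
{'tx': 0.04, 'ty': 0.46, 'tz': -0.7}
{'tx': 0.03, 'ty': 0.46, 'tz': -0.7}
{'tx': 0.04, 'ty': 0.46, 'tz': -0.7}
-- call
{'tx': 0.04, 'ty': 0.46, 'tz': -0.7}
{'tx': 0.04, 'ty': 0.46, 'tz': -0.7}
{'tx': 0.16, 'ty': 0.82, 'tz': -0.08, 'wz': 0.15}
{'tx': 0.17, 'ty': 0.82, 'tz': -0.09, 'wz': 0.16}
{'tx': 0.18, 'ty': 0.82, 'tz': -0.08, 'wz': 0.15}
-- call
{'tx': 0.2, 'ty': 0.81, 'tz': -0.09, 'wz': 0.15}
{'tx': 0.21, 'ty': 0.81, 'tz': -0.08, 'wz': 0.15}
{'tx': 0.22, 'ty': 0.81, 'tz': -0.08, 'wz': 0.16}
13 end [ 0.575  -0.1402  0.2398]
```

Request:
play_rows([
  {"claw": 0.3,"tx": -0.02,"ty": -0.02,"tz": 0.71,"wx": 0,"wy": -0.03,"wz": -0.01},
  {"claw": 0.3,"tx": 0,"ty": 0,"tz": 0.6,"wx": 0,"wy": 0,"wz": 0},
  {"claw": 0.3,"tx": 0,"ty": 0,"tz": 0,"wx": 0,"wy": 0,"wz": 0},
  {"claw": 1,"tx": 0,"ty": 0,"tz": 0,"wx": 0,"wy": 0,"wz": 0},
  {"claw": 1,"tx": 0,"ty": 0,"tz": 0,"wx": 0,"wy": 0,"wz": 0},
])

```text
clock: 16.92
position: [0.4897, 0.1399, 0.007]
tcp_rot: [0.998, 0.069, -0.0, 0.001]
wrist_force: [-0.8, 0.2, -0.8]
grip_width: 0.0803
gripper_force: 0.0
```

Request:
play_rows([
  {"claw": 1,"tx": 0,"ty": 0,"tz": 0,"wx": 0,"wy": 0,"wz": 0},
  {"claw": 1,"tx": 0,"ty": 0,"tz": -0.9,"wx": 0,"wy": 0,"wz": 0},
  {"claw": 1,"tx": 0,"ty": 0,"tz": -0.92,"wx": 0,"wy": 0,"wz": 0},
  {"claw": 1,"tx": 0.04,"ty": 0.46,"tz": -0.7,"wx": 0,"wy": 0,"wz": 0},
  {"claw": 1,"tx": 0.03,"ty": 0.46,"tz": -0.7,"wx": 0,"wy": 0,"wz": 0},
])

```text
clock: 17.55
position: [0.4973, 0.1042, 0.1367]
tcp_rot: [0.998, 0.07, -0.0, 0.001]
wrist_force: [0.3, -0.6, 0.1]
grip_width: 0.0852
gripper_force: 0.0
```

Request:
play_rows([
  {"claw": 0.4,"tx": 0.04,"ty": 0.46,"tz": -0.7,"wx": 0,"wy": 0,"wz": 0},
  {"claw": 0.4,"tx": 0.04,"ty": 0.46,"tz": -0.7,"wx": 0,"wy": 0,"wz": 0},
  {"claw": 0.4,"tx": 0.04,"ty": 0.46,"tz": -0.7,"wx": 0,"wy": 0,"wz": 0},
  {"claw": 0.4,"tx": 0.16,"ty": 0.82,"tz": -0.08,"wx": 0,"wy": 0,"wz": 0.15},
  {"claw": 0.4,"tx": 0.17,"ty": 0.82,"tz": -0.08,"wx": 0,"wy": 0,"wz": 0.15},
])

```text
clock: 18.18
position: [0.5318, -0.0134, 0.2269]
tcp_rot: [0.999, 0.054, 0.0, 0.001]
wrist_force: [0.2, -1.1, -0.0]
grip_width: 0.034
gripper_force: 0.0
```

Request:
play_rows([
  {"claw": 0.4,"tx": 0.18,"ty": 0.82,"tz": -0.08,"wx": 0,"wy": 0,"wz": 0.15},
  {"claw": 0.4,"tx": 0.2,"ty": 0.81,"tz": -0.08,"wx": 0,"wy": 0,"wz": 0.15},
  {"claw": 0.4,"tx": 0.21,"ty": 0.81,"tz": -0.08,"wx": 0,"wy": 0,"wz": 0.15},
  {"claw": 0.4,"tx": 0.1,"ty": 0.81,"tz": -0.08,"wx": 0,"wy": 0,"wz": 0.15},
  {"claw": 0.4,"tx": 0,"ty": 0,"tz": 0,"wx": 0,"wy": 0,"wz": 0},
])

```text
clock: 18.8
position: [0.5702, -0.1416, 0.2393]
tcp_rot: [1.0, 0.021, -0.0, 0.001]
wrist_force: [0.5, 0.3, 0.4]
grip_width: 0.0341
gripper_force: 0.0
```

```bash
python3 - <<'E'
from h import *
s=ctrl.sense();M=R.from_quat(s['tcp_rot']).as_matrix();print(s['clock'],s['position'],s['q'].round(3))
p,d,K=cam('wrist');W=cloud(d,K);np.savez('w3',p=p,W=W,T=K[3],d=d);save('f.png',p)
z=W[...,2]; hsv=cv2.cvtColor(p,cv2.COLOR_RGB2HSV)
def rect(m,n):
    n2,l,st,_=cv2.connectedComponentsWithStats(m.astype(np.uint8)); k=1+np.argmax(st[1:,4]); m=l==k
    P=W[m][:,:2].astype(np.float32);b=cv2.minAreaRect(P);print(n,m.sum(),st[k],np.round(b[0],4),np.round(b[1],4),round(b[2],2),'med',np.nanmedian(W[m],0).round(4))
near=(np.hypot(W[...,0]-.574,W[...,1]+.131)<.16)
rect(near&(z>.112)&(z<.13),'deck')
red=((hsv[...,0]<8)|(hsv[...,0]>172))&(hsv[...,1]>140)
rect(near&red&(z>.135)&(z<.16),'wing'); rect(near&red&(z>.142)&(z<.16),'wingtop')
rect(near&(p.max(2)<75)&(z>.119)&(z<.127),'dark')
for t in ['gasket','fastener','mill','ball_0_center']:
  for r in ctrl.trace('wrist',t):
    P=W[r['region']].astype(np.float32);b=cv2.minAreaRect(P[~np.isnan(P[:,0])][:,:2]);print(t,r['score'],r['box'],np.round(b,4) if 0 else b,np.nanmedian(P,0).round(4))
E
```

```text
18.8 [ 0.57016278 -0.14161893  0.23930291] [-0.415  0.089  1.789 -0.003  1.263  1.114]
deck 34023 [  171   146   268   161 34023] [ 0.572  -0.1304] [0.1348 0.2049] 2.17 med [ 0.5857 -0.1389  0.1192]
wing 366 [351 229  38  17 366] [ 0.5758 -0.18  ] [0.0095 0.0274] 11.86 med [ 0.5778 -0.1783  0.1412]
wingtop 162 [354 234  34  12 162] [ 0.5748 -0.1799] [0.0071 0.0245] 9.44 med [ 0.5769 -0.1783  0.1457]
dark 3245 [ 211  177  109  107 3245] [ 0.5718 -0.0989] [0.0872 0.0874] 23.61 med [ 0.5762 -0.0964  0.1239]Traceback (most recent call last):
  File "<stdin>", line 15, in <module>
cv2.error: OpenCV(4.12.0) /io/opencv/modules/imgproc/src/convhull.cpp:143: error: (-215:Assertion failed) total >= 0 && (depth == CV_32F || depth == CV_32S) in function 'convexHull'
```

View pics/f.png

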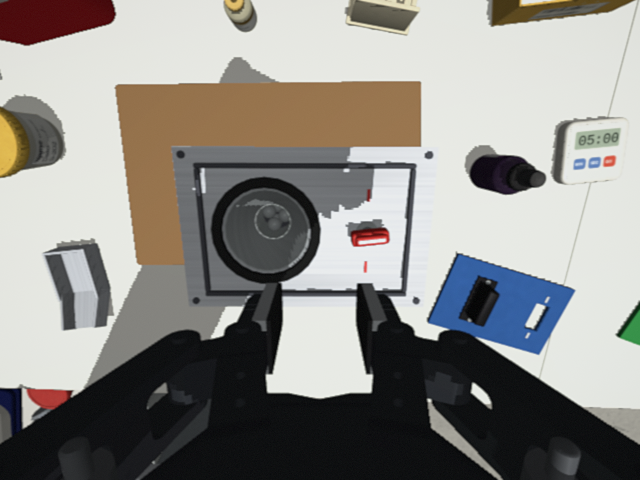

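The wrist view shows the balls in the jar under the funnel mouth (270,215), the wing at (370,237) about 9° off the mill's y, and the blue cover at (500,305).

```bash
python3 - <<'E'
from h import *
e=plan([pose([.5744,-.1802,.17],-79.3)],step=1.02)
e=plan([pose([.5744,-.1802,.121],-79.3)],start=e)
e=plan([pose([.5744,-.1802,.121],2.7)],start=e,step=1.02)
E
```

```text
-- call
{'tx': 0.01, 'ty': 0.07, 'tz': 0.12, 'wz': 0.97}
{'tx': 0.01, 'ty': 0.08, 'tz': 0.13, 'wz': 0.98}
{'tx': 0.02, 'ty': 0.07, 'tz': 0.12, 'wx': 0.01, 'wz': 0.97}
{'tx': 0.02, 'ty': 0.06, 'tz': 0.12, 'wz': 0.98}
{'tx': 0.04, 'ty': 0.07, 'tz': 0.12, 'wz': 0.97}
-- call
{'tx': 0.04, 'ty': 0.06, 'tz': 0.13, 'wz': 0.98}
{'tx': 0.05, 'ty': 0.06, 'tz': 0.12, 'wz': 0.97}
{'tx': 0.05, 'ty': 0.05, 'tz': 0.12, 'wz': 0.98}
{'tx': 0.05, 'ty': 0.04, 'tz': 0.13, 'wx': 0.01, 'wz': 0.97}
{'tx': 0.06, 'ty': 0.04, 'tz': 0.12, 'wz': 0.98}
-- call
{'tx': 0.07, 'ty': 0.04, 'tz': 0.12, 'wz': 0.97}
{'tx': 0.07, 'ty': 0.02, 'tz': 0.12, 'wz': 0.98}
{'tx': 0.07, 'ty': 0.02, 'tz': 0.13, 'wz': 0.97}
{'tx': 0.07, 'ty': 0.02, 'tz': 0.12, 'wx': 0.01, 'wz': 0.97}
14 end [ 0.5742 -0.1802  0.17  ]
-- call
{'tz': 0.61}
{'tz': 0.62}
2 end [ 0.5743 -0.1802  0.1208]
-- call
{'wz': -0.98}
{'wz': -0.97}
{'wz': -0.98}
{'wz': -0.97}
{'wz': -0.98}
-- call
{'wz': -0.98}
{'wz': -0.97}
{'wz': -0.98}
{'wz': -0.97}
{'wz': -0.98}
-- call
{'wz': -0.97}
{'wz': -0.98}
{'wz': -0.98}
{'wz': -0.97}
14 end [ 0.5743 -0.1802  0.1208]
```

Request:
play_rows([
  {"claw": 0.4,"tx": 0.01,"ty": 0.07,"tz": 0.12,"wx": 0,"wy": 0,"wz": 0.97},
  {"claw": 0.4,"tx": 0.01,"ty": 0.08,"tz": 0.13,"wx": 0,"wy": 0,"wz": 0.98},
  {"claw": 0.4,"tx": 0.02,"ty": 0.07,"tz": 0.12,"wx": 0.01,"wy": 0,"wz": 0.97},
  {"claw": 0.4,"tx": 0.02,"ty": 0.06,"tz": 0.12,"wx": 0,"wy": 0,"wz": 0.98},
  {"claw": 0.4,"tx": 0.04,"ty": 0.07,"tz": 0.12,"wx": 0,"wy": 0,"wz": 0.97},
])

```text
clock: 19.52
position: [0.5714, -0.153, 0.2144]
tcp_rot: [0.973, -0.231, -0.001, 0.001]
wrist_force: [-0.8, 0.2, 0.2]
grip_width: 0.0341
gripper_force: 0.0
```

Request:
play_rows([
  {"claw": 0.4,"tx": 0.04,"ty": 0.06,"tz": 0.13,"wx": 0,"wy": 0,"wz": 0.98},
  {"claw": 0.4,"tx": 0.05,"ty": 0.06,"tz": 0.12,"wx": 0,"wy": 0,"wz": 0.97},
  {"claw": 0.4,"tx": 0.05,"ty": 0.05,"tz": 0.12,"wx": 0,"wy": 0,"wz": 0.98},
  {"claw": 0.4,"tx": 0.05,"ty": 0.04,"tz": 0.13,"wx": 0.01,"wy": 0,"wz": 0.97},
  {"claw": 0.4,"tx": 0.06,"ty": 0.04,"tz": 0.12,"wx": 0,"wy": 0,"wz": 0.98},
])

```text
clock: 20.15
position: [0.5731, -0.1671, 0.1895]
tcp_rot: [0.883, -0.47, -0.0, 0.0]
wrist_force: [-0.4, 0.2, -0.0]
grip_width: 0.0343
gripper_force: 0.0
```

Request:
play_rows([
  {"claw": 0.4,"tx": 0.07,"ty": 0.04,"tz": 0.12,"wx": 0,"wy": 0,"wz": 0.97},
  {"claw": 0.4,"tx": 0.07,"ty": 0.02,"tz": 0.12,"wx": 0,"wy": 0,"wz": 0.98},
  {"claw": 0.4,"tx": 0.07,"ty": 0.02,"tz": 0.13,"wx": 0,"wy": 0,"wz": 0.97},
  {"claw": 0.4,"tx": 0.07,"ty": 0.02,"tz": 0.12,"wx": 0.01,"wy": 0,"wz": 0.97},
  {"claw": 0.4,"tx": 0,"ty": 0,"tz": 0,"wx": 0,"wy": 0,"wz": 0},
])

```text
clock: 20.78
position: [0.5741, -0.1792, 0.1697]
tcp_rot: [0.771, -0.637, -0.0, -0.0]
wrist_force: [-0.2, 0.1, 0.3]
grip_width: 0.0341
gripper_force: 0.0
```

```bash
python3 - <<'E'
from h import *
s=ctrl.sense();M=R.from_quat(s['tcp_rot']).as_matrix();print(s['clock'],s['position'],s['q'].round(3),np.degrees(np.arctan2(M[1,0],M[0,0])))
p,d,K=cam('wrist');W=cloud(d,K);np.savez('w4',p=p,W=W,T=K[3],d=d)
z=W[...,2]; hsv=cv2.cvtColor(p,cv2.COLOR_RGB2HSV)
red=((hsv[...,0]<8)|(hsv[...,0]>172))&(hsv[...,1]>140)
near=(np.hypot(W[...,0]-.574,W[...,1]+.18)<.03)
for lo in (.13,.142):
    m=near&red&(z>lo)&(z<.16);P=W[m][:,:2].astype(np.float32);print(m.sum(),cv2.minAreaRect(P),P.min(0),P.max(0),(np.c_[P,P[:,0]*0+.14]-s['position'])[0:1]@M)
    if m.sum():
        Q=(W[m]-s['position'])@M; print('tool',Q.min(0),Q.max(0))
E
```

```text
20.775 [ 0.57406367 -0.17922097  0.16966174] [-0.471  0.184  1.816  0.     1.142  2.48 ] -79.12015945361141
699 ((0.5748131275177002, -0.18196775019168854), (0.010314686223864555, 0.02776218019425869), 7.54796838760376) [ 0.56844586 -0.19582954] [ 0.5813738  -0.16871579] [[ 0.01606763 -0.00286701  0.02965069]]
tool [-0.01125416 -0.00514278  0.0220371 ] [0.01688224 0.00546075 0.03903303]
370 ((0.5750424861907959, -0.1813696324825287), (0.008157121017575264, 0.023734308779239655), 6.822664260864258) [ 0.56972855 -0.19328679] [ 0.5799655  -0.16959856] [[ 0.01384982 -0.00219348  0.02965232]]
tool [-0.00966082 -0.00446456  0.0220371 ] [0.01420766 0.00376615 0.02764239]
```

Request:
play_rows([
  {"claw": 0.4,"tx": 0.05,"ty": 0.01,"tz": 0.6,"wx": 0,"wy": 0,"wz": 0.4},
  {"claw": 0.4,"tx": 0,"ty": 0,"tz": 0.62,"wx": 0,"wy": 0,"wz": 0},
  {"claw": 0,"tx": 0,"ty": 0,"tz": 0,"wx": 0,"wy": 0,"wz": 0},
  {"claw": 0,"tx": 0,"ty": 0,"tz": 0,"wx": 0,"wy": 0,"wz": 0},
  {"claw": 0,"tx": 0,"ty": 0,"tz": 0,"wx": 0,"wy": 0,"wz": 0},
])

```text
clock: 21.45
position: [0.5746, -0.1819, 0.1215]
tcp_rot: [0.757, -0.654, 0.0, -0.0]
wrist_force: [0.7, 1.2, -2.9]
grip_width: 0.0098
gripper_force: 62.3
```

Request:
play_rows([
  {"claw": 0,"tx": 0,"ty": 0,"tz": 0,"wx": 0,"wy": 0,"wz": 0},
  {"claw": 0,"tx": 0,"ty": 0,"tz": 0,"wx": 0,"wy": 0,"wz": -0.5},
  {"claw": 0,"tx": 0,"ty": 0,"tz": 0,"wx": 0,"wy": 0,"wz": -1},
  {"claw": 0,"tx": 0,"ty": 0,"tz": 0,"wx": 0,"wy": 0,"wz": -1},
  {"claw": 0,"tx": 0,"ty": 0,"tz": 0,"wx": 0,"wy": 0,"wz": -1},
])

```text
clock: 22.08
position: [0.5749, -0.1819, 0.1215]
tcp_rot: [0.864, -0.504, 0.001, -0.001]
wrist_force: [2.4, 3.0, -4.7]
grip_width: 0.0098
gripper_force: 62.3
```

Request:
play_rows([
  {"claw": 0,"tx": 0,"ty": 0,"tz": 0,"wx": 0,"wy": 0,"wz": -1},
  {"claw": 0,"tx": 0,"ty": 0,"tz": 0,"wx": 0,"wy": 0,"wz": -1},
  {"claw": 0,"tx": 0,"ty": 0,"tz": 0,"wx": 0,"wy": 0,"wz": -1},
  {"claw": 0,"tx": 0,"ty": 0,"tz": 0,"wx": 0,"wy": 0,"wz": -1},
  {"claw": 0,"tx": 0,"ty": 0,"tz": 0,"wx": 0,"wy": 0,"wz": -1},
])

```text
clock: 22.7
position: [0.5753, -0.1815, 0.1215]
tcp_rot: [0.965, -0.263, 0.001, -0.001]
wrist_force: [4.6, 4.4, -4.1]
grip_width: 0.0097
gripper_force: 62.2
```

Request:
play_rows([
  {"claw": 0,"tx": 0,"ty": 0,"tz": 0,"wx": 0,"wy": 0,"wz": -1},
  {"claw": 0,"tx": 0,"ty": 0,"tz": 0,"wx": 0,"wy": 0,"wz": -1},
  {"claw": 0,"tx": 0,"ty": 0,"tz": 0,"wx": 0,"wy": 0,"wz": -1},
  {"claw": 0,"tx": 0,"ty": 0,"tz": 0,"wx": 0,"wy": 0,"wz": -1},
  {"claw": 0,"tx": 0,"ty": 0,"tz": 0,"wx": 0,"wy": 0,"wz": -0.9},
])

```text
clock: 23.32
position: [0.5755, -0.181, 0.1216]
tcp_rot: [1.0, -0.01, 0.002, -0.001]
wrist_force: [4.1, 5.4, -4.8]
grip_width: 0.0092
gripper_force: 62.2
```

```bash
python3 - <<'E'
from h import *
s=ctrl.sense();M=R.from_quat(s['tcp_rot']).as_matrix();print(s['clock'],s['position'],s['moment'],s['q'].round(3),np.degrees(np.arctan2(M[1,0],M[0,0])))
E
```

```text
23.325 [ 0.57549126 -0.18102041  0.1215656 ] [ 0.83272385 -0.62895735 -0.03703195] [-0.474  0.241  1.844  0.004  1.055  1.114] -1.1257378753977703
```

Request:
play_rows([
  {"claw": 0,"tx": 0,"ty": 0,"tz": 0,"wx": 0,"wy": 0,"wz": -0.3},
  {"claw": 0,"tx": 0,"ty": 0,"tz": 0,"wx": 0,"wy": 0,"wz": 0},
  {"claw": 0,"tx": 0,"ty": 0,"tz": 0,"wx": 0,"wy": 0,"wz": 0},
  {"claw": 0.4,"tx": 0,"ty": 0,"tz": 0,"wx": 0,"wy": 0,"wz": 0},
  {"claw": 0.4,"tx": 0,"ty": 0,"tz": 0,"wx": 0,"wy": 0,"wz": 0},
])

```text
clock: 23.95
position: [0.575, -0.1834, 0.1227]
tcp_rot: [1.0, 0.005, 0.001, 0.001]
wrist_force: [0.6, 0.3, 0.9]
grip_width: 0.0344
gripper_force: 0.0
```

Request:
play_rows([
  {"claw": 0.4,"tx": 0,"ty": 0,"tz": -0.6,"wx": 0,"wy": 0,"wz": 0},
  {"claw": 0.4,"tx": 0,"ty": 0,"tz": -0.9,"wx": 0,"wy": 0,"wz": 0},
  {"claw": 0.4,"tx": 0,"ty": 0,"tz": -0.9,"wx": 0,"wy": 0,"wz": 0},
  {"claw": 0.4,"tx": -0.2,"ty": 0,"tz": 0,"wx": 0,"wy": 0,"wz": 0},
  {"claw": 0.4,"tx": 0,"ty": 0,"tz": 0,"wx": 0,"wy": 0,"wz": 0},
])

```text
clock: 24.58
position: [0.5657, -0.1829, 0.2173]
tcp_rot: [1.0, 0.004, 0.0, 0.0]
wrist_force: [0.2, 0.0, -0.6]
grip_width: 0.0338
gripper_force: 0.0
```

```bash
cat > m.py <<'E'
from h import *
def look(tag):
    s=ctrl.sense();M=R.from_quat(s['tcp_rot']).as_matrix();print(s['clock'],s['position'],s['q'].round(3),np.degrees(np.arctan2(M[1,0],M[0,0])))
    p,d,K=cam('wrist');W=cloud(d,K);np.savez(tag,p=p,W=W,T=K[3],d=d)
    z=W[...,2]; hsv=cv2.cvtColor(p,cv2.COLOR_RGB2HSV)
    red=((hsv[...,0]<8)|(hsv[...,0]>172))&(hsv[...,1]>140)
    blue=(hsv[...,0]>98)&(hsv[...,0]<125)&(hsv[...,1]>120)
    def rect(m,n):
        _,l,st,_=cv2.connectedComponentsWithStats(m.astype(np.uint8))
        if len(st)<2: return
        k=1+np.argmax(st[1:,4]); m=l==k
        P=W[m][:,:2].astype(np.float32);b=cv2.minAreaRect(P);print(n,m.sum(),st[k],np.round(b[0],4),np.round(b[1],4),round(b[2],2),'med',np.nanmedian(W[m],0).round(4))
    near=(np.hypot(W[...,0]-.574,W[...,1]+.131)<.16)
    rect(near&(z>.112)&(z<.13),'deck')
    rect(near&red&(z>.13)&(z<.16),'wing'); rect(near&red&(z>.1425)&(z<.16),'wingtop')
    rect(near&(p.max(2)<75)&(z>.12)&(z<.127),'dark')
    rect(blue&(z<.015)&(z>0),'cover')
    nc=(np.hypot(W[...,0]-.46,W[...,1]+.374)<.1)
    rect(nc&(z>.026)&(z<.04),'handletop')
    return p,W
E
python3 - <<'E'
from m import *
p,W=look('w5'); save('g.png',p)
E
```

```text
24.575 [ 0.56574537 -0.18287915  0.21728245] [-0.483  0.123  1.794 -0.     1.225  1.079] 0.5046636740993934
deck 40407 [   95   135   293   183 40407] [ 0.5721 -0.1303] [0.1348 0.2049] 2.19 med [ 0.5866 -0.1382  0.1193]
wing 406 [309 216  15  42 406] [ 0.5754 -0.1807] [0.0096 0.0275] 89.86 med [ 0.5797 -0.1807  0.1449]
wingtop 251 [310 222  12  36 251] [ 0.5747 -0.1804] [0.0242 0.0075] 0.52 med [ 0.5759 -0.1794  0.1459]
dark 3932 [ 146  175  120  116 3932] [ 0.5716 -0.0994] [0.0873 0.0875] 84.59 med [ 0.5757 -0.0983  0.1239]
cover 7910 [ 405  251  154  104 7910] [ 0.458  -0.3727] [0.1569 0.096 ] 75.1 med [ 0.4642 -0.3796  0.0069]
handletop 576 [450 288  27  40 576] [ 0.4669 -0.3414] [0.0142 0.0451] 75.12 med [ 0.4683 -0.34    0.0323]
```

View pics/g.png

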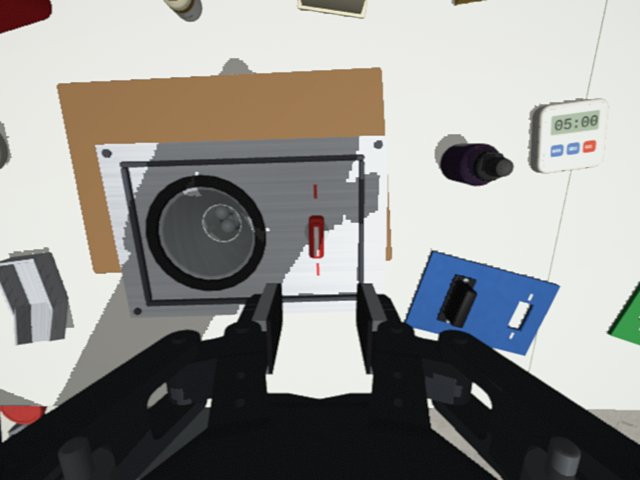

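The view shows the wing at (316,237) in line with the red marks at (316,190) and (318,270), within 2°. The balls are in the jar at (222,222). Next is the blue cover.

```bash
python3 - <<'E'
from h import *
e=plan([pose([.50,-.28,.19],-11),pose([.4666,-.3416,.06],-14.9),pose([.4666,-.3416,.0085],-14.9)],step=1.02)
E
```

```text
-- call
{'tx': -0.55, 'ty': 0.81, 'tz': 0.22, 'wz': 0.64}
{'tx': -0.5, 'ty': 0.84, 'tz': 0.22, 'wy': 0.01, 'wz': 0.64}
{'tx': -0.44, 'ty': 0.87, 'tz': 0.22, 'wz': 0.64}
{'tx': -0.13, 'ty': 0.42, 'tz': 0.81, 'wz': 0.16}
{'tx': -0.13, 'ty': 0.42, 'tz': 0.81, 'wz': 0.16}
-- call
{'tx': -0.12, 'ty': 0.42, 'tz': 0.82, 'wz': 0.17}
{'tx': -0.11, 'ty': 0.43, 'tz': 0.81, 'wz': 0.16}
{'tz': 0.64}
{'tz': 0.65}
9 end [ 0.4664 -0.3417  0.0084]
```

Request:
play_rows([
  {"claw": 0.6,"tx": -0.55,"ty": 0.81,"tz": 0.22,"wx": 0,"wy": 0,"wz": 0.64},
  {"claw": 0.6,"tx": -0.5,"ty": 0.84,"tz": 0.22,"wx": 0,"wy": 0,"wz": 0.64},
  {"claw": 0.6,"tx": -0.44,"ty": 0.87,"tz": 0.22,"wx": 0,"wy": 0,"wz": 0.64},
  {"claw": 0.6,"tx": -0.13,"ty": 0.42,"tz": 0.81,"wx": 0,"wy": 0,"wz": 0.16},
  {"claw": 0.6,"tx": -0.13,"ty": 0.42,"tz": 0.81,"wx": 0,"wy": 0,"wz": 0.16},
])

```text
clock: 25.25
position: [0.4832, -0.3113, 0.1241]
tcp_rot: [0.994, -0.113, -0.0, -0.0]
wrist_force: [0.4, 0.2, 0.3]
grip_width: 0.0514
gripper_force: 0.0
```

Request:
play_rows([
  {"claw": 0.6,"tx": -0.12,"ty": 0.42,"tz": 0.82,"wx": 0,"wy": 0,"wz": 0.17},
  {"claw": 0.6,"tx": -0.11,"ty": 0.43,"tz": 0.81,"wx": 0,"wy": 0,"wz": 0.16},
  {"claw": 0.6,"tx": 0,"ty": 0,"tz": 0,"wx": 0,"wy": 0,"wz": 0},
  {"claw": 0.6,"tx": 0,"ty": 0,"tz": 0,"wx": 0,"wy": 0,"wz": 0},
  {"claw": 0.6,"tx": 0,"ty": 0,"tz": 0,"wx": 0,"wy": 0,"wz": 0},
])

```text
clock: 25.88
position: [0.4686, -0.3421, 0.0627]
tcp_rot: [0.992, -0.129, 0.002, 0.001]
wrist_force: [0.6, 0.4, -0.2]
grip_width: 0.0513
gripper_force: 0.0
```

```bash
python3 - <<'E'
from m import *
p,W=look('w6')
e=plan([pose([.4666,-.3416,.0085],-14.9)],step=1.02)
E
```

```text
25.875 [ 0.46863872 -0.3420642   0.06270884] [-0.805  0.275  1.927  0.     0.936  1.024] -14.823869914713967
cover 27372 [  245   188   259   144 27372] [ 0.4582 -0.3738] [0.1559 0.0961] 75.15 med [ 0.4675 -0.3791  0.0067]
handletop 1885 [ 308  237   25   78 1885] [ 0.467  -0.3422] [0.0139 0.0456] 75.54 med [ 0.4687 -0.3427  0.0324]
-- call
{'tx': -0.03, 'tz': 0.68, 'wx': 0.01, 'wy': -0.02, 'wz': 0.01}
{'tx': -0.02, 'tz': 0.68, 'wx': 0.01, 'wy': -0.01}
2 end [ 0.4668 -0.3417  0.0083]
```

Request:
play_rows([
  {"claw": 0.6,"tx": -0.03,"ty": 0.01,"tz": 0.68,"wx": 0,"wy": 0,"wz": 0},
  {"claw": 0.6,"tx": 0,"ty": 0,"tz": 0.65,"wx": 0,"wy": 0,"wz": 0},
  {"claw": 0,"tx": 0,"ty": 0,"tz": 0,"wx": 0,"wy": 0,"wz": 0},
  {"claw": 0,"tx": 0,"ty": 0,"tz": 0,"wx": 0,"wy": 0,"wz": 0},
  {"claw": 0,"tx": 0,"ty": 0,"tz": 0,"wx": 0,"wy": 0,"wz": 0},
])

```text
clock: 26.55
position: [0.4673, -0.3427, 0.0096]
tcp_rot: [0.992, -0.129, 0.002, 0.001]
wrist_force: [-0.4, 0.6, 0.9]
grip_width: 0.0127
gripper_force: 61.5
```

Request:
play_rows([
  {"claw": 0,"tx": 0,"ty": 0,"tz": 0,"wx": 0,"wy": 0,"wz": 0},
  {"claw": 0,"tx": 0,"ty": 0,"tz": -0.4,"wx": 0,"wy": 0,"wz": 0},
  {"claw": 0,"tx": 0,"ty": 0,"tz": -0.8,"wx": 0,"wy": 0,"wz": 0},
  {"claw": 0,"tx": 0,"ty": 0,"tz": -0.8,"wx": 0,"wy": 0,"wz": 0},
  {"claw": 0,"tx": 0,"ty": 0,"tz": -0.8,"wx": 0,"wy": 0,"wz": 0},
])

```text
clock: 27.18
position: [0.4658, -0.3415, 0.1211]
tcp_rot: [0.992, -0.129, 0.0, 0.0]
wrist_force: [0.6, 0.4, -2.1]
grip_width: 0.0126
gripper_force: 61.0
```

Request:
play_rows([
  {"claw": 0,"tx": 0,"ty": 0,"tz": -0.9,"wx": 0,"wy": 0,"wz": 0},
  {"claw": 0,"tx": 0,"ty": 0,"tz": -0.9,"wx": 0,"wy": 0,"wz": 0},
  {"claw": 0,"tx": 0,"ty": 0,"tz": -0.7,"wx": 0,"wy": 0,"wz": 0},
  {"claw": 0,"tx": 0,"ty": 0,"tz": 0,"wx": 0,"wy": 0,"wz": 0},
  {"claw": 0,"tx": 0,"ty": 0,"tz": 0,"wx": 0,"wy": 0,"wz": 0},
])

```text
clock: 27.8
position: [0.4654, -0.3411, 0.2184]
tcp_rot: [0.992, -0.13, -0.001, -0.001]
wrist_force: [-0.9, 0.2, -2.8]
grip_width: 0.0129
gripper_force: 61.1
```

```bash
python3 - <<'E'
from h import *
s=ctrl.sense();M=R.from_quat(s['tcp_rot']).as_matrix();print(s['clock'],s['position'],s['q'].round(3),s['grip_width'],s['wrist_force'],np.degrees(np.arctan2(M[1,0],M[0,0])))
p,d,K=cam('wrist');W=cloud(d,K);save('i.png',p)
hsv=cv2.cvtColor(p,cv2.COLOR_RGB2HSV);blue=(hsv[...,0]>98)&(hsv[...,0]<125)&(hsv[...,1]>120)&(d<.3)
Q=(W-s['position'])@M
m=blue&(np.abs(Q[...,0])<.12)&(np.abs(Q[...,1])<.15)
P=Q[m]; A=np.c_[P[:,:2],np.ones(len(P))]; c,*_=np.linalg.lstsq(A,P[:,2],rcond=None); r=P[:,2]-A@c; g=abs(r)<.004
c,*_=np.linalg.lstsq(A[g],P[g,2],rcond=None); print('plane z=',c,'deg',np.degrees(c[:2]))
b=cv2.minAreaRect(P[g][:,:2].astype(np.float32));print(b,P[g].min(0),P[g].max(0))
e=plan([pose([.49,-.26,.20],-8),pose([.5713,-.0985,.20],2.3)],step=.8)
E
```

```text
27.8 [ 0.46536245 -0.34114207  0.21836607] [-0.808  0.084  1.834  0.     1.226  1.022] 0.01289808675660916 [-0.87729589  0.1992214  -2.80718191] -14.884565690459505
plane z= [0.00337048 0.00107362 0.00286078] deg [0.19311433 0.06151415]
((-0.0008912011981010437, 0.03227514401078224), (0.15622001886367798, 0.09664002805948257), 89.94256591796875) [-0.04925623 -0.0458315  -0.00155923] [0.04738686 0.11040848 0.00666658]
-- call
{'tx': 0.03, 'ty': -0.7, 'tz': 0.15, 'wx': -0.01, 'wy': 0.01, 'wz': -0.38}
{'tx': 0.05, 'ty': -0.71, 'tz': 0.15, 'wy': 0.01, 'wz': -0.38}
{'tx': 0.08, 'ty': -0.7, 'tz': 0.14, 'wx': -0.01, 'wz': -0.39}
{'tx': 0.24, 'ty': -0.71, 'wz': -0.29}
{'tx': 0.27, 'ty': -0.71, 'wz': -0.28}
-- call
{'tx': 0.28, 'ty': -0.7, 'wz': -0.29}
{'tx': 0.31, 'ty': -0.68, 'wz': -0.28}
{'tx': 0.32, 'ty': -0.68, 'wz': -0.29}
{'tx': 0.35, 'ty': -0.67, 'wz': -0.28}
9 end [ 0.5713 -0.0986  0.2001]
```

View pics/i.png

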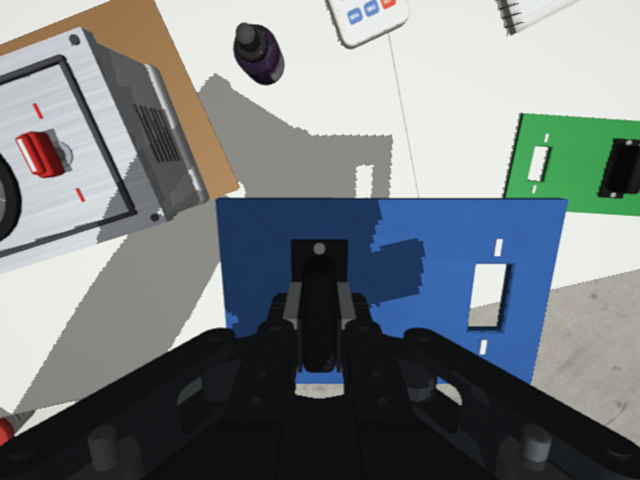

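The blue cover hangs level and square in the grip, with its slot at (490,297). I'll carry it over the seat.

```bash
python3 - <<'E'
from h import *
e=plan([pose([.49,-.26,.21],-8),pose([.5722,-.0982,.185],2.2)],step=.8)
E
```

```text
-- call
{'tx': 0.03, 'ty': -0.71, 'tz': 0.07, 'wx': -0.01, 'wy': 0.01, 'wz': -0.38}
{'tx': 0.05, 'ty': -0.7, 'tz': 0.06, 'wy': 0.01, 'wz': -0.38}
{'tx': 0.08, 'ty': -0.7, 'tz': 0.06, 'wx': -0.01, 'wz': -0.39}
{'tx': 0.25, 'ty': -0.72, 'tz': 0.1, 'wz': -0.28}
{'tx': 0.26, 'ty': -0.7, 'tz': 0.11, 'wz': -0.29}
-- call
{'tx': 0.29, 'ty': -0.7, 'tz': 0.1, 'wz': -0.28}
{'tx': 0.31, 'ty': -0.69, 'tz': 0.11, 'wz': -0.28}
{'tx': 0.33, 'ty': -0.68, 'tz': 0.1, 'wz': -0.28}
{'tx': 0.35, 'ty': -0.67, 'tz': 0.11, 'wz': -0.29}
9 end [ 0.5723 -0.0984  0.1849]
```

Request:
play_rows([
  {"claw": 0,"tx": 0.03,"ty": -0.71,"tz": 0.07,"wx": 0,"wy": 0,"wz": -0.38},
  {"claw": 0,"tx": 0.05,"ty": -0.7,"tz": 0.06,"wx": 0,"wy": 0,"wz": -0.38},
  {"claw": 0,"tx": 0.08,"ty": -0.7,"tz": 0.06,"wx": 0,"wy": 0,"wz": -0.39},
  {"claw": 0,"tx": 0.25,"ty": -0.72,"tz": 0.1,"wx": 0,"wy": 0,"wz": -0.28},
  {"claw": 0,"tx": 0.26,"ty": -0.7,"tz": 0.11,"wx": 0,"wy": 0,"wz": -0.29},
])

```text
clock: 28.48
position: [0.5175, -0.2056, 0.2014]
tcp_rot: [0.999, -0.039, -0.001, -0.001]
wrist_force: [-0.4, 0.2, -2.0]
grip_width: 0.0125
gripper_force: 61.0
```

Request:
play_rows([
  {"claw": 0,"tx": 0.29,"ty": -0.7,"tz": 0.1,"wx": 0,"wy": 0,"wz": -0.28},
  {"claw": 0,"tx": 0.31,"ty": -0.69,"tz": 0.11,"wx": 0,"wy": 0,"wz": -0.28},
  {"claw": 0,"tx": 0.33,"ty": -0.68,"tz": 0.1,"wx": 0,"wy": 0,"wz": -0.28},
  {"claw": 0,"tx": 0.35,"ty": -0.67,"tz": 0.11,"wx": 0,"wy": 0,"wz": -0.29},
  {"claw": 0,"tx": 0,"ty": 0,"tz": 0,"wx": 0,"wy": 0,"wz": 0},
])

```text
clock: 29.1
position: [0.5724, -0.0973, 0.1843]
tcp_rot: [1.0, 0.021, -0.002, -0.001]
wrist_force: [0.3, 0.5, -2.2]
grip_width: 0.0128
gripper_force: 60.9
```

Request:
play_rows([
  {"claw": 0,"tx": 0,"ty": 0,"tz": 0,"wx": 0,"wy": 0,"wz": 0},
  {"claw": 0,"tx": 0,"ty": 0,"tz": 0,"wx": 0,"wy": 0,"wz": 0},
  {"claw": 0,"tx": 0,"ty": 0,"tz": 0,"wx": 0,"wy": 0,"wz": 0},
  {"claw": 0,"tx": 0,"ty": 0,"tz": 0,"wx": 0,"wy": 0,"wz": 0},
  {"claw": 0,"tx": 0,"ty": 0,"tz": 0,"wx": 0,"wy": 0,"wz": 0},
])

```text
clock: 29.72
position: [0.5732, -0.0995, 0.1872]
tcp_rot: [1.0, 0.019, 0.0, 0.0]
wrist_force: [-0.2, -0.4, -1.8]
grip_width: 0.0133
gripper_force: 60.9
```

```bash
cat > n.py <<'E'
from h import *
def look2():
    s=ctrl.sense();M=R.from_quat(s['tcp_rot']).as_matrix();print(s['clock'],s['position'].round(4),s['wrist_force'].round(2),'yaw',np.degrees(np.arctan2(M[1,0],M[0,0])),M[2].round(4))
    p,d,K=cam('wrist');W=cloud(d,K);np.savez('w8',p=p,W=W,d=d)
    hsv=cv2.cvtColor(p,cv2.COLOR_RGB2HSV);Q=(W-s['position'])@M;z=W[...,2]
    blue=(hsv[...,0]>98)&(hsv[...,0]<125)&(hsv[...,1]>120)&(np.abs(Q[...,2]-.003)<.006)&(np.abs(Q[...,0])<.06)&(Q[...,1]>-.06)&(Q[...,1]<.13)
    b=cv2.minAreaRect(W[blue][:,:2].astype(np.float32));print('cover',b,'z',np.median(z[blue]), 'xy range tool',Q[blue].min(0).round(4),Q[blue].max(0).round(4))
    red=((hsv[...,0]<8)|(hsv[...,0]>172))&(hsv[...,1]>140)&(np.hypot(W[...,0]-.575,W[...,1]+.18)<.03)&(z>.13)
    if red.sum()>5: print('wing',red.sum(),cv2.minAreaRect(W[red][:,:2].astype(np.float32)),z[red].max())
    near=(np.hypot(W[...,0]-.574,W[...,1]+.131)<.16)
    m=near&(z>.11)&(z<.127)&~blue
    b=cv2.minAreaRect(W[m][:,:2].astype(np.float32));print('deck vis',m.sum(),b)
    return p
E
python3 - <<'E'
from n import *
p=look2();save('j.png',p)
E
```

```text
29.725 [ 0.5732 -0.0995  0.1872] [-0.18 -0.4  -1.83] yaw 2.1951886189474217 [ 9.e-04  5.e-04 -1.e+00]
cover ((0.5736294388771057, -0.13185153901576996), (0.09626483917236328, 0.15685942769050598), 2.1261308193206787) z 0.1842341719941966 xy range tool [-0.049  -0.0461 -0.001 ] [0.0474 0.1108 0.009 ]
deck vis 16903 ((0.5798270106315613, -0.13035061955451965), (0.11926843971014023, 0.205056831240654), 2.1887803077697754)
```

View pics/j.png

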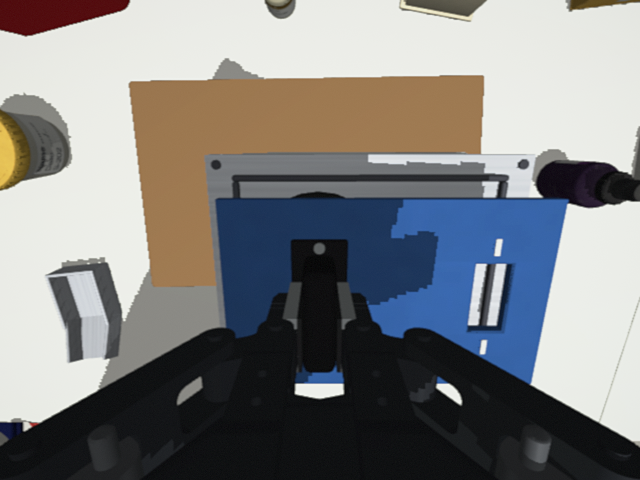

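Through the slot (490,297) I only see deck obliquely; cover and frame edges at (370,198) and (370,180) run parallel. The cover sits about 1.5 mm off in x and 1.2 mm in y, so I'll correct that and go lower.

Request:
play_rows([
  {"claw": 0,"tx": -0.04,"ty": -0.03,"tz": 0.25,"wx": 0,"wy": 0,"wz": 0},
  {"claw": 0,"tx": 0,"ty": 0,"tz": 0.25,"wx": 0,"wy": 0,"wz": 0},
  {"claw": 0,"tx": 0,"ty": 0,"tz": 0,"wx": 0,"wy": 0,"wz": 0},
  {"claw": 0,"tx": 0,"ty": 0,"tz": 0,"wx": 0,"wy": 0,"wz": 0},
  {"claw": 0,"tx": 0,"ty": 0,"tz": 0,"wx": 0,"wy": 0,"wz": 0},
])

```text
clock: 30.4
position: [0.5719, -0.0983, 0.1674]
tcp_rot: [1.0, 0.019, 0.001, 0.0]
wrist_force: [-0.1, 0.7, -2.8]
grip_width: 0.0128
gripper_force: 61.0
```

```bash
python3 - <<'E'
from n import *
p=look2()
p,d,K=cam('top');W=cloud(d,K);z=W[...,2]
hsv=cv2.cvtColor(p,cv2.COLOR_RGB2HSV)
red=((hsv[...,0]<8)|(hsv[...,0]>172))&(hsv[...,1]>120)&(np.hypot(W[...,0]-.575,W[...,1]+.18)<.03)
if red.any(): print('topred',red.sum(),np.nanmedian(W[red],0))
E
```

```text
30.4 [ 0.5719 -0.0983  0.1674] [-0.15  0.69 -2.84] yaw 2.223026921296251 [ 1.4e-03  7.0e-04 -1.0e+00]
cover ((0.5725339651107788, -0.1307228058576584), (0.09608174860477448, 0.15655092895030975), 2.2329390048980713) z 0.16451513770900564 xy range tool [-0.0487 -0.0458 -0.0009] [0.0474 0.1107 0.0084]
wing 65 ((0.5742942690849304, -0.18264628946781158), (0.022249799221754074, 0.0028982346411794424), 2.7469942569732666) 0.14706084096437422
deck vis 19593 ((0.5845396518707275, -0.13035909831523895), (0.1093398705124855, 0.2058330476284027), 2.154721975326538)
topred 18 [ 0.57699477 -0.18304832  0.14479104]
```

Request:
play_rows([
  {"claw": 0,"tx": 0,"ty": 0,"tz": 0.2,"wx": 0,"wy": 0,"wz": 0},
  {"claw": 0,"tx": 0,"ty": 0,"tz": 0.2,"wx": 0,"wy": 0,"wz": 0},
  {"claw": 0,"tx": 0,"ty": 0,"tz": 0.2,"wx": 0,"wy": 0,"wz": 0},
  {"claw": 0,"tx": 0,"ty": 0,"tz": 0,"wx": 0,"wy": 0,"wz": 0},
  {"claw": 0,"tx": 0,"ty": 0,"tz": 0,"wx": 0,"wy": 0,"wz": 0},
])

```text
clock: 31.12
position: [0.5717, -0.0982, 0.143]
tcp_rot: [1.0, 0.019, 0.0, 0.0]
wrist_force: [-0.9, -0.3, -2.1]
grip_width: 0.0126
gripper_force: 61.0
```

Request:
play_rows([
  {"claw": 0,"tx": 0,"ty": 0,"tz": 0.12,"wx": 0,"wy": 0,"wz": 0},
  {"claw": 0,"tx": 0,"ty": 0,"tz": 0.12,"wx": 0,"wy": 0,"wz": 0},
  {"claw": 0,"tx": 0,"ty": 0,"tz": 0,"wx": 0,"wy": 0,"wz": 0},
  {"claw": 0,"tx": 0,"ty": 0,"tz": 0,"wx": 0,"wy": 0,"wz": 0},
  {"claw": 0,"tx": 0,"ty": 0,"tz": 0,"wx": 0,"wy": 0,"wz": 0},
])

```text
clock: 31.75
position: [0.5716, -0.0982, 0.1335]
tcp_rot: [1.0, 0.019, 0.0, 0.0]
wrist_force: [-0.5, -0.0, -2.2]
grip_width: 0.0128
gripper_force: 61.1
```

Request:
play_rows([
  {"claw": 0,"tx": 0,"ty": 0,"tz": 0.06,"wx": 0,"wy": 0,"wz": 0},
  {"claw": 0,"tx": 0,"ty": 0,"tz": 0.06,"wx": 0,"wy": 0,"wz": 0},
  {"claw": 0,"tx": 0,"ty": 0,"tz": 0.05,"wx": 0,"wy": 0,"wz": 0},
  {"claw": 0,"tx": 0,"ty": 0,"tz": 0,"wx": 0,"wy": 0,"wz": 0},
  {"claw": 0,"tx": 0,"ty": 0,"tz": 0,"wx": 0,"wy": 0,"wz": 0},
])

```text
clock: 32.38
position: [0.5719, -0.0983, 0.1282]
tcp_rot: [1.0, 0.019, 0.0, 0.0]
wrist_force: [-4.8, 1.1, 6.8]
grip_width: 0.0126
gripper_force: 62.3
```

Request:
play_rows([
  {"claw": 0,"tx": 0,"ty": 0,"tz": 0.04,"wx": 0,"wy": 0,"wz": 0},
  {"claw": 0,"tx": 0,"ty": 0,"tz": 0.04,"wx": 0,"wy": 0,"wz": 0},
  {"claw": 0,"tx": 0,"ty": 0,"tz": 0,"wx": 0,"wy": 0,"wz": 0},
  {"claw": 0,"tx": 0,"ty": 0,"tz": 0,"wx": 0,"wy": 0,"wz": 0},
  {"claw": 0,"tx": 0,"ty": 0,"tz": 0,"wx": 0,"wy": 0,"wz": 0},
])

```text
clock: 33.0
position: [0.5719, -0.0983, 0.1279]
tcp_rot: [1.0, 0.02, -0.0, 0.0]
wrist_force: [-10.4, 3.5, 18.0]
grip_width: 0.0126
gripper_force: 63.9
```

```bash
python3 - <<'E'
from n import *
p=look2();s=ctrl.sense();print(s['wrist_force'],s['moment'])
z=np.load('w8.npz');W=z['W'];hsv=cv2.cvtColor(p,cv2.COLOR_RGB2HSV)
m=(hsv[...,0]>98)&(hsv[...,0]<125)&(hsv[...,1]>120)&(abs(W[...,2]-.124)<.008)
P=W[m];A=np.c_[P[:,0]-.5725,P[:,1]+.1307,np.ones(len(P))];c,*_=np.linalg.lstsq(A,P[:,2],rcond=None);print('plane',c,np.degrees(c[:2]))
E
```

```text
33.0 [ 0.5719 -0.0983  0.1279] [-10.41   3.52  17.97] yaw 2.2456994481388968 [-1.e-04  6.e-04 -1.e+00]
cover ((0.5705950260162354, -0.13245679438114166), (0.09995216131210327, 0.16048620641231537), 2.1929712295532227) z 0.12501705676400554 xy range tool [-0.0525 -0.0461 -0.0009] [0.0474 0.1144 0.0089]
wing 2142 ((0.5754304528236389, -0.17928236722946167), (0.010713735595345497, 0.028427377343177795), 87.54936218261719) 0.14758356024132313
deck vis 36298 ((0.5726372599601746, -0.13122427463531494), (0.13353104889392853, 0.206542506814003), 2.1795217990875244)
[-10.82275014   2.78431141  17.35238596] [ 0.54906559  1.5640431  -0.02055097]
plane [0.00017739 0.00172964 0.12498338] [0.01016385 0.09910125]
```

```bash
python3 - <<'E'
from h import *
p,d,K=cam('wrist');q,d2,K2=cam('scene')
save('k.png',np.hstack([cv2.resize(p[100:400,170:560],(430,331)),cv2.resize(q[215:300,285:380],(370,331),interpolation=cv2.INTER_CUBIC)]))
E
```

```text
(no output)
```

View pics/k.png

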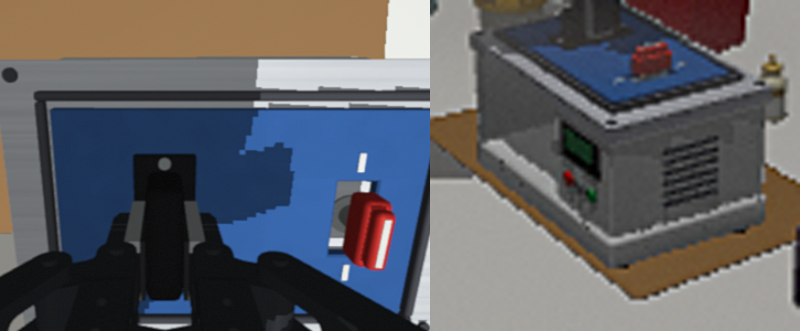

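The cover lies flat inside the frame with the red wing standing through its slot at (370,230), and the gripper is still pressing the handle. Handing in.

```bash
python3 -c "
from workcell import ctrl
print(ctrl.finish_job())"
```

```text
the job is handed in; nothing more can be done
None
```

I handed the job in at about 33 s of the 72 s: the balls were poured through the funnel (scoop seen empty, balls seen in the jar though I couldn't count all five), the fastener is within 2° of its marks, and the blue cover lies flat in the frame over it, still held down by its handle at about 18 N; the scoop was set down to the left of the mill, and the bottle, cup and timer were not touched.

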